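# Lock the tray on the charging station and load the oximeters

### The arm

A 6-joint arm with a two-finger parallel gripper is mounted at the origin on a cart in front of the work surface, level with it; the furniture and walls round the work are solid. World frame = base frame: x ahead of the robot, y to its left, z up, the work surface at z = 0. Lengths are in m, angles in rad, forces in N, time in s.
With the tool pointing down it reaches from about 0.2 to 0.875 m from the base axis. Payload 3.4 kg.
Tool frame: the origin (TCP) lies at the very end of the fingers, on their centre line; the grasp point (between the pads) lies 19 mm behind it; y points along the fingers, x is the direction in which the jaws open and shut, and the axes are right-handed (so a half turn about y gives the same grasp; the last joint's range is limited). The gripper opens to 94 mm and grips with 3 to 60 N. Pads are 16 mm wide; open, the fingers measure 119 mm over their backs; the gripper's body (75 mm by 177 mm) begins 78 mm behind the grasp point.
Start: joints at [-0.121, 0.276, 1.505, -0, 1.361, -0.121], TCP at [0.575, -0, 0.178] pointing down, gripper open.
Joint ranges: [-2.89, 2.89], [-0.75, 2.08], [0.22, 2.7], [-1.18, 4.32], [0.11, 2.71], [-2.7, 2.7]. Speed limits (rad/s): [2.57, 2.57, 3.14, 3.14, 3.14, 3.14].

### API

Orientations are given as a 3x3 rotation matrix whose columns are the frame's x, y, z axes.
In Python, from rig import observe, read_camera, camera_info, sign_off, boxes_of gives the robot as it stands.
- The arm moves only by the shell command python3 -m creep 'ROWS' [FORCE]. ROWS is JSON, a list of rows, each a list of 7 numbers: the turn, a rotation vector about the tool's x, y, z in units of 8 degrees (1.0 is 8 degrees), then the shift along the tool's x, y, z in units of 50 mm (1.0 is 50 mm), then the finger opening in mm, from 0 to 94. A call has 1 to 10 rows; each row shifts and turns the commanded pose from where the row before left it, along the tool's axes as they then stand; what a row does not reach is not made up. A row lasts 1/8 s, in which the tool goes at most 62.5 mm and 10.7 degrees, less where a joint would pass 70% of its speed; a pose out of reach is approached as far as the arm can. A call is refused whole if a number of a shift passes 1 or a number of a turn 1, either way. A call with a gripper value outside its range is refused whole. The fingers move at their own pace and stop on an object; FORCE is the grip in N (left out, the last holds). Time passes only in rows, so rows that do not move let the fingers close. It gives the time, the measured TCP pose, the force and the opening at its end, in the units of the state.
- observe(): the state, without advancing time (a new reading comes with each control period).
- read_camera(name): name is "scene" or "side" or "wrist"; returns (picture, depth): 384x512x3 uint8, red, green, blue; 384x512 float32, m along the optical axis (not along the pixel's ray), 0 where there is no reading.
- camera_info(name): a dict with "fov_y" (degrees; the focal length in pixels is half the picture's height over the tangent of half this angle, whatever the lens; pixels are square), "cx", "cy" (the principal point, pixels), "R" (3x3) and "t" (3): a world point X has camera coordinates R X + t. Camera axes: x right, y down, z forward; pixel columns grow to the right and rows downward; lengths in m; the calibration is good to about 2 mm. A picture is of the moment at which its call begins: read the wrist's pose just before it. camera_info takes no time and is no camera call; for the wrist camera it gives the pose at the moment of the call.
- sign_off(): hands the job in, once; it reports no verdict.
Trained networks look in the newest picture that a camera, given by its name, has taken for a name from the list of things; names that differ only in an ending like _2 or _b are one class to them, and where a whole thing is asked for, a point or a joint stands for the part that bears it (a point fixed in the world has none). Each returns a list of dicts, best first, with "score" (0 to 1); they miss things now and then, are a little off and sometimes report something else, mostly with a low value. They report only what shows in the picture. A call takes as long as a camera call. They do not tell look-alikes from the thing itself.
- boxes_of(target, camera): "centre" ([x, y, z] in m, in the coordinates of the camera as it stood for that picture, good to about 4 mm: the middle of the surface that is visible of it).
The state is a dict: "time_s": time; "qpos": joint angles; "joint_velocities": joint speeds; "tau": joint torques, N m; "ee_pos": TCP position; "tcp_rot": TCP orientation; "wrist_force": force on the tool from outside, world axes, zero at the start; "moment": the same for the moment, N m; "grip_width": finger opening in m.
Only numpy, scipy, OpenCV 4.12 (cv2) and the standard library are available. Lean on these libraries where they do the work, as an engineer would, in place of code of your own. Each camera call takes 0.05 s, during which the arm holds its last target. There are 200 camera calls.

### The job

Put the finger oximeters on charge. Square up the blue tray on the charging station by pushing it left against the side rail and then back up to the two brass spring contacts; then turn the red cam handle clockwise its full quarter turn, so that its hook catches the tray's stud and draws the tray tight against the back stops. Once the tray is locked, lay every oximeter from the table lengthwise in a compartment of its own, then push the green switch lever over to the back to start charging; leave the other things on the table alone.

Things in the scene. Friction and masses are not known exactly. Their poses are not given: they have to be found in the camera images.
- charger: charging station fixed to the table: white box with a flat grey top, 230 (x) x 284 (y) mm, 45 mm high; origin at the centre of its underside, x points to its back (away from the robot), y to its left, z up. Rail on the left, stops and cam at the back, switch in the back right corner. It cannot move; its place and yaw differ from start to start
- side_rail (a point): middle of the inner (right) face of the aluminium side rail, 10 mm above the charger's top; the rail is 110 mm long along the charger's x, 12 mm thick, 20 mm tall; axes as the charger's
- back_stops (a point): point midway between the two aluminium back stops, in the plane of their front faces, 10 mm above the charger's top; the stops stand 63 mm to the left and right of it, each 30 mm wide, 16 mm thick, 20 mm tall; axes as the charger's
- seat (a point): point on the charger's top (45 mm above the table) where the tray's origin lies when the tray is flush with the side rail and tight against the back stops; axes as the charger's (x back, y left, z up)
- oxi_tray: loose blue tray on the charger's top, 0.25 kg, 76 (x) x 203 (y) mm, outer walls 12 mm tall, 3 mm thick, floor 3 mm thick; starts short of contacts and rail, slightly skewed; origin at the centre of its underside, axes as the charger's when square. Four compartments 70 (x) x 47 (y) mm side by side, dividers 10 mm tall; centres at y = -75, -25, +25, +75 mm. Push low on its outer walls
- stud (a point): top centre of the upright steel stud (10 mm in diameter) on a tongue at the back of the tray, 60 mm behind the tray's origin and 22 mm above its underside; axes as the tray's. Move the tray sideways to the rail first and only then back: otherwise the stud may run into the cam's hook from the side
- contact_left (a joint): sprung brass contact in the left back stop, travel in m: 0 = stands 5 mm proud of the stop, 0.005 = pressed flush with it. Needs 2 N to start and 3 N to press flush; the two together push the tray off again to about 5 mm in front of the stops unless the cam holds it
- contact_right (a joint): the same in the right back stop
- cam (a joint): cam angle in rad: 0 = open (hook to the right of the stud), 1.57 = locked at its end stop; grows clockwise seen from above; starts at 0 to 0.1, stays where left. With the tray at the contacts the hook catches the stud and draws it the last 5 mm tight; it misses if the tray is more than about 8 mm in front of the stops. Takes about 0.2 Nm
- cam_grip (a point): grip point on the cam axis, 50 mm above the charger's top (95 mm above the table), in the middle of the red wing handle: an upright bar 56 mm long, 12 mm thick, from 28 to 62 mm above the charger's top. The point's x axis runs along the bar and turns with it; at 0 it points to the back of the charger
- run_switch (a joint): green toggle lever in rad: 0 = off, leaning to the front; 1.0 = on, leaning to the back; stays where it is left
- run_switch_tip (a point): tip of the green toggle lever, 50 mm long; it swings to the back (charger's +x) by about 48 mm when switched on; a light push at the tip suffices
- oximeter_1: blue and white finger oximeter, 33 (x) x 58 (y, its length) x 30 (z) mm, rigid here, lying on the table at the start; origin at the centre of its underside, z up. Can be gripped across its width or by its two ends (by the ends beside a loaded compartment). May be absent in a run
- oximeter_2: blue and white finger oximeter, 33 (x) x 58 (y, its length) x 30 (z) mm, rigid here, lying on the table at the start; origin at the centre of its underside, z up. Can be gripped across its width or by its two ends (by the ends beside a loaded compartment). May be absent in a run
- oximeter_3: blue and white finger oximeter, 33 (x) x 58 (y, its length) x 30 (z) mm, rigid here, lying on the table at the start; origin at the centre of its underside, z up. Can be gripped across its width or by its two ends (by the ends beside a loaded compartment). May be absent in a run
- oximeter_4: blue and white finger oximeter, 33 (x) x 58 (y, its length) x 30 (z) mm, rigid here, lying on the table at the start; origin at the centre of its underside, z up. Can be gripped across its width or by its two ends (by the ends beside a loaded compartment). May be absent in a run
- dropper_bottle: brown dropper bottle, 33 mm in diameter, 102 mm tall, upright; origin at the centre of its underside; a bystander, to be left where it stands
- plaster_roll: roll of plaster, 45 mm in diameter, 30 mm tall; origin at the centre of its underside; a bystander, to be left where it stands
- red_cap_bottle: small dark bottle with a large red cap, 36 x 42 x 106 mm, upright; origin at the centre of its underside; a bystander, to be left where it stands
Mind the look-alikes: they are no part of the job. Leave any orange or purple look-alike of the oximeter_3 alone. What is shaped like the oximeter_2 but brown is not meant.

How it is judged:
On the way, in this order (a step that is already met when the one before it is completed fails the run):
1. the tray is squared up against the side rail and at the spring contacts, the cam still open (angle between the x axis of oxi_tray and the x axis of seat, either way round below 0.05 rad and y of oxi_tray in the frame of seat between -0.004 and 0.004 m and z of oxi_tray in the frame of seat below 0.004 m and x of oxi_tray in the frame of seat between -0.009 and 0.003 m and value of joint cam below 0.35 rad), for 0.2 s.
2. the cam is turned its quarter turn and holds the tray tight against the back stops (angle between the x axis of oxi_tray and the x axis of seat, either way round below 0.05 rad and y of oxi_tray in the frame of seat between -0.004 and 0.004 m and z of oxi_tray in the frame of seat below 0.004 m and x of oxi_tray in the frame of seat between -0.0025 and 0.003 m and value of joint cam above 1.4 rad), for 0.2 s.
3. every oximeter lies lengthwise on the floor of a compartment of the tray, which is still locked (all of step 2 and x of oximeter_1 in the frame of oxi_tray between -0.037 and 0.037 m and y of oximeter_1 in the frame of oxi_tray between -0.1 and 0.1 m and angle between the y axis of each of oximeter_1, oximeter_2, oximeter_3, oximeter_4 and the x axis of oxi_tray, either way round below 0.3 rad and ((angle between oximeter_1's own z axis and vertical below 0.12 rad and z of oximeter_1 in the frame of oxi_tray between -0.002 and 0.007 m) or (angle between oximeter_1's own z axis and vertical between 1.4 and 1.75 rad and z of oximeter_1 in the frame of oxi_tray between 0.014 and 0.024 m)) and linear speed of each of oximeter_1, oximeter_2, oximeter_3, oximeter_4 below 0.03 m/s and x of oximeter_2 in the frame of oxi_tray between -0.037 and 0.037 m and y of oximeter_2 in the frame of oxi_tray between -0.1 and 0.1 m and ((angle between oximeter_2's own z axis and vertical below 0.12 rad and z of oximeter_2 in the frame of oxi_tray between -0.002 and 0.007 m) or (angle between oximeter_2's own z axis and vertical between 1.4 and 1.75 rad and z of oximeter_2 in the frame of oxi_tray between 0.014 and 0.024 m)) and x of oximeter_3 in the frame of oxi_tray between -0.037 and 0.037 m and y of oximeter_3 in the frame of oxi_tray between -0.1 and 0.1 m and ((angle between oximeter_3's own z axis and vertical below 0.12 rad and z of oximeter_3 in the frame of oxi_tray between -0.002 and 0.007 m) or (angle between oximeter_3's own z axis and vertical between 1.4 and 1.75 rad and z of oximeter_3 in the frame of oxi_tray between 0.014 and 0.024 m)) and x of oximeter_4 in the frame of oxi_tray between -0.037 and 0.037 m and y of oximeter_4 in the frame of oxi_tray between -0.1 and 0.1 m and ((angle between oximeter_4's own z axis and vertical below 0.12 rad and z of oximeter_4 in the frame of oxi_tray between -0.002 and 0.007 m) or (angle between oximeter_4's own z axis and vertical between 1.4 and 1.75 rad and z of oximeter_4 in the frame of oxi_tray between 0.014 and 0.024 m))), for 0.2 s.
4. the switch lever is pushed over to the back (all of step 2 and value of joint run_switch above 0.8 rad), for 0.2 s.
At the end, for the whole second after the job is handed in: cam past 1.4 rad; tray flat, within 2.5 mm of the back stops, 4 mm of the side rail and 0.05 rad of square; every oximeter at rest on the tray's floor, flat or on its side, its length within 0.3 rad of the compartment's; switch past 0.8 rad (all of step 4 and x of oximeter_1 in the frame of oxi_tray between -0.037 and 0.037 m and y of oximeter_1 in the frame of oxi_tray between -0.1 and 0.1 m and angle between the y axis of each of oximeter_1, oximeter_2, oximeter_3, oximeter_4 and the x axis of oxi_tray, either way round below 0.3 rad and ((angle between oximeter_1's own z axis and vertical below 0.12 rad and z of oximeter_1 in the frame of oxi_tray between -0.002 and 0.007 m) or (angle between oximeter_1's own z axis and vertical between 1.4 and 1.75 rad and z of oximeter_1 in the frame of oxi_tray between 0.014 and 0.024 m)) and linear speed of each of oximeter_1, oximeter_2, oximeter_3, oximeter_4 below 0.03 m/s and x of oximeter_2 in the frame of oxi_tray between -0.037 and 0.037 m and y of oximeter_2 in the frame of oxi_tray between -0.1 and 0.1 m and ((angle between oximeter_2's own z axis and vertical below 0.12 rad and z of oximeter_2 in the frame of oxi_tray between -0.002 and 0.007 m) or (angle between oximeter_2's own z axis and vertical between 1.4 and 1.75 rad and z of oximeter_2 in the frame of oxi_tray between 0.014 and 0.024 m)) and x of oximeter_3 in the frame of oxi_tray between -0.037 and 0.037 m and y of oximeter_3 in the frame of oxi_tray between -0.1 and 0.1 m and ((angle between oximeter_3's own z axis and vertical below 0.12 rad and z of oximeter_3 in the frame of oxi_tray between -0.002 and 0.007 m) or (angle between oximeter_3's own z axis and vertical between 1.4 and 1.75 rad and z of oximeter_3 in the frame of oxi_tray between 0.014 and 0.024 m)) and x of oximeter_4 in the frame of oxi_tray between -0.037 and 0.037 m and y of oximeter_4 in the frame of oxi_tray between -0.1 and 0.1 m and ((angle between oximeter_4's own z axis and vertical below 0.12 rad and z of oximeter_4 in the frame of oxi_tray between -0.002 and 0.007 m) or (angle between oximeter_4's own z axis and vertical between 1.4 and 1.75 rad and z of oximeter_4 in the frame of oxi_tray between 0.014 and 0.024 m))); the robot touches nothing.
It fails at once if the dropper bottle, plaster roll or red-capped bottle is moved more than 30 mm (distance of any of dropper_bottle, plaster_roll, red_cap_bottle from where it was at the start of the episode above 0.03 m).
It fails at once if the charger is switched on before the tray is locked (value of joint run_switch above 0.6 rad and value of joint cam below 1.2 rad).
Of oximeter_1, oximeter_2, oximeter_3, oximeter_4 only 3 to 4 are there at a start; the rules pass over those that are not, and their reading is None.
At some moment in a run one of oximeter_1, oximeter_2, oximeter_3, oximeter_4 may be knocked a few centimetres aside while the robot is not near it.
Once in a run the grip may slacken for a moment while it holds something.
It also fails if it takes over 210 s, if anything falls off the work surface, if the arm or the gripper's body presses on something with over 40 N, if the wrist force passes 120 N, or if a joint passes its speed limit or range.

## Working session

There is one attempt and no reset: what is moved stays moved. The work goes in short steps, Python scripts to look and compute and a shell command to move; the robot and the scene stay as the last step left them, time stands still between calls to the robot, and variables do not carry over. Pictures are saved under pics/ and viewed, about 12 in all and at most 16, crops included, and the job is handed in when it is done.

```bash
mkdir -p pics; ls; cat > h.py <<'E'
import numpy as np, cv2
from rig import observe, read_camera, camera_info, sign_off, boxes_of
def snap(cam,name=None):
    ci=camera_info(cam); im,d=read_camera(cam)
    if name: cv2.imwrite('pics/'+name,im[:,:,::-1])
    return im,d,ci
def world(ci,p): return np.array(ci['R']).T@(np.asarray(p)-np.array(ci['t']))
def cloud(d,ci):
    h,w=d.shape; f=h/2/np.tan(np.radians(ci['fov_y'])/2)
    u,v=np.meshgrid(np.arange(w),np.arange(h))
    P=np.stack([(u-ci['cx'])/f*d,(v-ci['cy'])/f*d,d],-1)
    return (P-np.array(ci['t']))@np.array(ci['R'])
def proj(ci,X,h=384):
    f=h/2/np.tan(np.radians(ci['fov_y'])/2); c=np.array(ci['R'])@X+np.array(ci['t'])
    return c[0]/c[2]*f+ci['cx'],c[1]/c[2]*f+ci['cy']
E
python3 - <<'E'
from h import *
s=observe(); print({k:np.round(v,3).tolist() for k,v in s.items()})
ims=[]
for c in ['scene','side','wrist']:
    im,d,ci=snap(c,c+'0.png'); ims.append(im)
    np.savez(c+'0.npz',im=im,d=d,R=ci['R'],t=ci['t'])
    print(c,ci['fov_y'],np.round(-np.array(ci['R']).T@ci['t'],3))
    if c!='wrist':
      for n in ['charger','oxi_tray','stud','cam_grip','run_switch_tip','oximeter_1','dropper_bottle','plaster_roll','red_cap_bottle']:
        for b in boxes_of(n,c):
            w=world(ci,b['centre']); print(n,round(b['score'],2),w.round(3),np.round(proj(ci,w)))
E
```

```text
pics
{'time_s': 0.0, 'qpos': [-0.121, 0.277, 1.506, -0.0, 1.361, -0.121], 'joint_velocities': [-0.001, -0.001, 0.0, 0.0, -0.0, -0.001], 'tau': [0.0, -40.459, -23.723, 0.07, 0.035, -0.0], 'ee_pos': [0.574, 0.0, 0.177], 'tcp_rot': [[1.0, -0.002, -0.0], [0.0, 0.0, 1.0], [-0.002, -1.0, 0.0]], 'wrist_force': [-1.034, -1.14, 0.539], 'moment': [0.01, 0.033, 0.006], 'grip_width': 0.094}
scene 57.82894193241514 [ 0.046 -0.37   0.798]
charger 0.95 [0.569 0.058 0.042] [262. 190.]
oxi_tray 0.72 [0.512 0.07  0.048] [246. 198.]
stud 0.74 [ 0.45  -0.303  0.03 ] [348. 297.]
stud 0.68 [0.517 0.073 0.048] [246. 196.]
cam_grip 0.68 [0.619 0.109 0.071] [260. 166.]
cam_grip 0.5 [ 0.444 -0.178  0.03 ] [303. 268.]
run_switch_tip 0.42 [ 0.629 -0.032  0.115] [301. 176.]
oximeter_1 0.8 [ 0.577 -0.201  0.027] [339. 239.]
oximeter_1 0.74 [ 0.35  -0.145  0.031] [269. 287.]
oximeter_1 0.68 [ 0.566 -0.31   0.03 ] [375. 265.]
oximeter_1 0.57 [ 0.325 -0.241  0.027] [295. 321.]
oximeter_1 0.57 [ 0.66  -0.271  0.03 ] [379. 233.]
oximeter_1 0.55 [ 0.446 -0.181  0.03 ] [305. 268.]
oximeter_1 0.3 [0.572 0.055 0.046] [264
[... 485 characters left out ...]
rip 0.27 [0.512 0.084 0.045] [240. 227.]
oximeter_1 0.72 [ 0.348 -0.128  0.026] [324. 206.]
oximeter_1 0.65 [ 0.658 -0.261  0.021] [254. 157.]
oximeter_1 0.64 [ 0.444 -0.17   0.026] [300. 188.]
oximeter_1 0.62 [ 0.326 -0.227  0.029] [342. 189.]
oximeter_1 0.53 [ 0.566 -0.293  0.028] [281. 158.]
oximeter_1 0.49 [ 0.453 -0.278  0.026] [310. 170.]
oximeter_1 0.48 [ 0.581 -0.191  0.026] [264. 172.]
dropper_bottle 0.57 [ 0.718 -0.183  0.044] [228. 158.]
dropper_bottle 0.41 [0.617 0.117 0.086] [200. 210.]
plaster_roll 0.74 [0.401 0.366 0.028] [218. 333.]
plaster_roll 0.33 [0.516 0.083 0.049] [239. 225.]
red_cap_bottle 0.89 [0.639 0.377 0.07 ] [127. 280.]
wrist 68.17922666279814 [0.576 0.071 0.383]
```

```bash
python3 - <<'E'
import cv2
a=cv2.imread('pics/scene0.png')[90:350,130:430]; cv2.imwrite('pics/v1.png',cv2.resize(a,None,fx=2.3,fy=2.3,interpolation=2))
a=cv2.imread('pics/side0.png')[120:350,90:390]; cv2.imwrite('pics/v2.png',cv2.resize(a,None,fx=2.4,fy=2.4,interpolation=2))
E
```

```text
(no output)
```

View pics/v1.png

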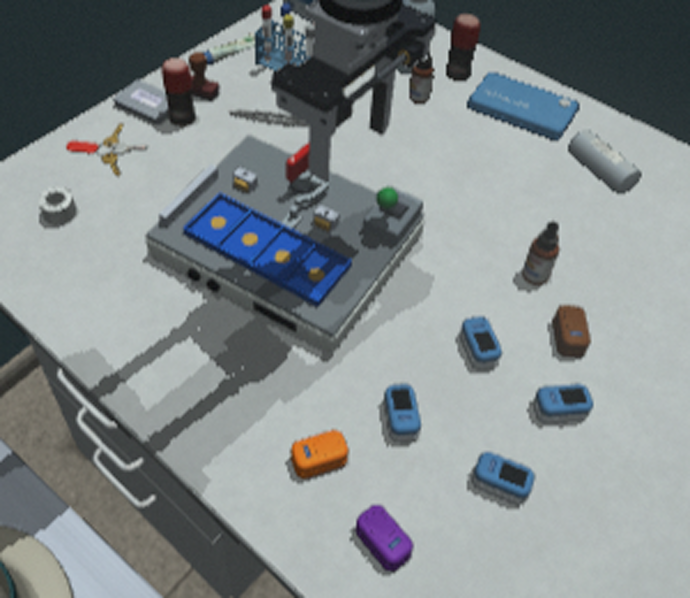

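View pics/wrist0.png

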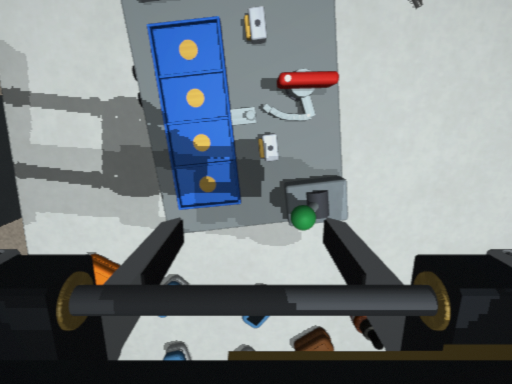

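```bash
python3 -m creep '[[0,0,0,0,-0.5,0.8,94],[0,0,0,0,-0.5,0.8,94],[0,0,0,0,0,0,94],[0,0,0,0,0,0,94]]'; python3 - <<'E'
from h import *
im,d,ci=snap('wrist','w1.png'); np.savez('w1.npz',im=im,d=d)
P=cloud(d,ci); np.save('P1.npy',P)
# ortho map 1mm: x 0.40..0.72 , y -0.12..0.28 ; image row = x decreasing, col = y decreasing
X,Y=np.meshgrid(np.arange(.72,.40,-.0005),np.arange(.28,-.12,-.0005),indexing='ij')
z=.05
f=192/np.tan(np.radians(ci['fov_y'])/2)
c=np.stack([X,Y,0*X+z],-1)@np.array(ci['R']).T+np.array(ci['t'])
mx=(c[...,0]/c[...,2]*f+ci['cx']).astype(np.float32);my=(c[...,1]/c[...,2]*f+ci['cy']).astype(np.float32)
o=cv2.remap(im,mx,my,cv2.INTER_CUBIC); 
for i in range(0,800,100): cv2.line(o,(i,0),(i,639),(255,255,0),1)
for i in range(40,640,100): cv2.line(o,(0,i),(799,i),(255,255,0),1)
cv2.imwrite('pics/ortho1.png',o[:600,:,::-1])
# fits
hsv=cv2.cvtColor(im,cv2.COLOR_RGB2HSV)
blue=(hsv[...,0]>100)&(hsv[...,0]<125)&(hsv[...,1]>140)&(P[...,2]>.042)&(P[...,2]<.07)&(P[...,0]<.62)&(P[...,1]>-.09)
q=P[blue][:,:2]; r=cv2.minAreaRect((q*1000).astype(np.float32)); print('tray',r,blue.sum())
top=(P[...,2]>.038)&(P[...,2]<.051)
r=cv2.minAreaRect((P[top][:,:2]*1000).astype(np.float32)); print('charger',r, np.median(P[top][:,2]))
for lo,hi,n in[(.058,.070,'mid'),(.085,.115,'hi')]:
    m=((P[...,2]>lo)&(P[...,2]<hi)).astype(np.uint8)
    k,l,st,cen=cv2.connectedComponentsWithStats(m)
    for i in range(1,k):
        if st[i,4]>40:
            q=P[l==i]; print(n,st[i,4],cen[i].round(),q.mean(0).round(3),[np.round(v,1) for v in cv2.minAreaRect((q[:,:2]*1000).astype(np.float32))], q[:,2].max().round(3))
E
```

```text
time_s: 1.55
ee_pos: [0.5747, 0.0795, 0.2271]
tcp_rot: [[1.0, -0.001, -0.0], [0.0, -0.001, 1.0], [-0.001, -1.0, -0.001]]
wrist_force: [-0.1, -0.9, 0.4]
grip_width: 0.094
tray ((512.4591674804688, 71.79388427734375), (75.1376724243164, 202.33206176757812), 5.714929103851318) 7403
charger ((696.9779052734375, 25.648040771484375), (486.49114990234375, 447.75445556640625), 10.14579963684082) 0.043878666244081745
mid 1035 [488.  26.] [0.85  0.259 0.061] [array([853.1, 262.4]), array([48.4, 49.8]), np.float64(2.4)] 0.07
mid 979 [201.  76.] [0.512 0.204 0.063] [array([511.2, 203.8]), array([109.5,  12.3]), np.float64(7.0)] 0.066
mid 320 [256. 107.] [0.579 0.168 0.063] [array([578.4, 167.3]), array([17.2, 30. ]), np.float64(7.3)] 0.066
mid 330 [286. 175.] [0.618 0.081 0.062] [array([613.7,  81.7]), array([54.7, 23.1]), np.float64(7.9)] 0.065
mid 50 [250. 178.] [0.572 0.078 0.065] [array([571.6,  78.1]), array([9.2, 9.3]), np.float64(42.5)] 0.067
mid 259 [267. 202.] [0.594 0.043 0.063] [array([593.1,  42.5]), array([18.1, 30.3]), np.float64(5.4)] 0.066
mid 976 [303. 243.] [ 0.645 -0.014  0.068] [array([648.5, -20.6]), array([68.7, 50.2]), np.float64(6.9)] 0.07
mid 163 [349. 343.] [ 0.724 -0.185  0.062] [array([ 725.9, -187.7]), array([30.3, 20.4]), np.float64(17.1)] 0.07
hi 145 [503.   4.] [0.837 0.269 0.095] [array([838.4, 269.7]), array([ 6.6, 13. ]), np.float64(36.7)] 0.106
hi 544 [296. 156.] [0.625 0.111 0.103] [array([626.3, 109.9]), array([55.9, 12.1]), np.float64(1.2)] 0.108
hi 134 [294. 257.] [ 0.628 -0.016  0.105] [array([627.3, -18. ]), array([31.1, 15.6]), np.float64(10.0)] 0.115
```

View pics/ortho1.png

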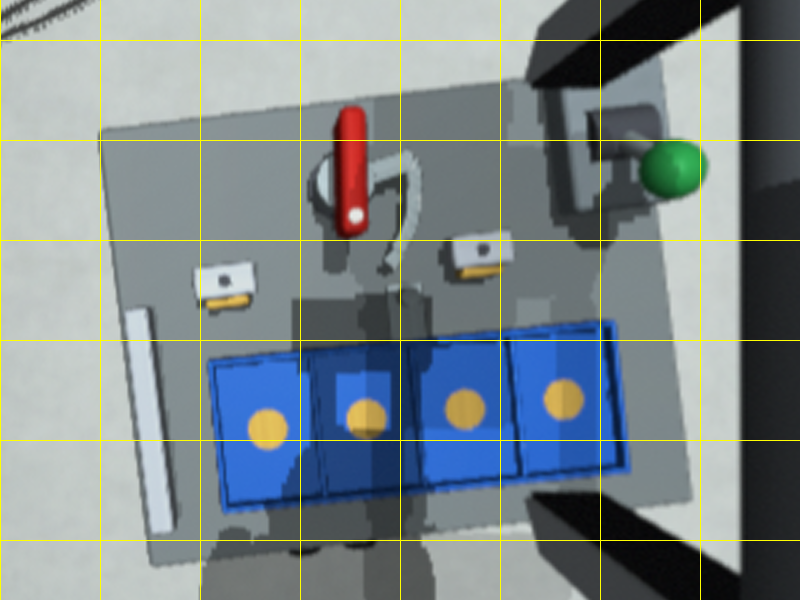

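```bash
cat >> h.py <<'E'
A=np.radians(6.9); EX=np.array([np.cos(A),np.sin(A),0]); EY=np.array([-np.sin(A),np.cos(A),0]); EZ=np.array([0,0,1.])
def c2w(x,y,z): return x*EX+y*EY+z*EZ      # rotated frame 'c', origin at base
def w2c(p): p=np.asarray(p); return np.array([p@EX,p@EY,p[2]])
def todo(target_w,yaw=None):
    """yaw (deg, of tool x in world): turn units about tool y, then shift in tool axes after the turn"""
    s=observe(); R=np.array(s['tcp_rot']); cur=np.degrees(np.arctan2(R[1,0],R[0,0]))
    if yaw is None: yaw=cur
    dy=(yaw-cur+180)%360-180; a=np.radians(yaw)
    T=np.array([[np.cos(a),0,-np.sin(a)],[np.sin(a),0,np.cos(a)],[0,-1,0]])
    print('turn y units',round(-dy/8,3),'shift units after turn',((np.asarray(target_w)-s['ee_pos'])@T/.05).round(3),'cur yaw',round(cur,2),'c',(w2c(s['ee_pos'])*1000).round(1))
E
python3 -c "
from h import *
todo(c2w(.517,-.118,.05),6.9)"
python3 -m creep '[[0,-0.862,0,0,0,0,40],[0,0,0,-0.42,0,-0.85,40],[0,0,0,-0.42,0,-0.85,40],[0,0,0,-0.42,0,-0.86,40],[0,0,0,0,0.9,0,40],[0,0,0,0,0.9,0,40],[0,0,0,0,0.9,0,40],[0,0,0,0,0.6,0,40],[0,0,0,0,0,0,40]]' 20
python3 -c "
from h import *
todo(c2w(.517,-.118,.05),6.9)"
```

```text
turn y units -0.865 shift units after turn [-1.257  3.534 -2.552] cur yaw -0.02 c [579.8   9.6 226.7]
time_s: 2.72
ee_pos: [0.5247, -0.0551, 0.0597]
tcp_rot: [[0.993, -0.007, -0.119], [0.119, 0.001, 0.993], [-0.007, -1.0, 0.002]]
wrist_force: [0.5, 1.1, 0.6]
grip_width: 0.0403
turn y units -0.011 shift units after turn [ 0.054  0.195 -0.006] cur yaw 6.81 c [ 514.3 -117.7   59.7]
```

```bash
python3 -m creep '[[0,0,0,0.05,0.18,0.1,40],[0,0,0,0,0,0.15,40],[0,0,0,0,0,0.1,40],[0,0,0,0,0,0.1,40],[0,0,0,0,0,0.1,40],[0,0,0,0,0,0.1,40],[0,0,0,0,0,0.1,40],[0,0,0,0,0,0,40],[0,0,0,0,0,0,40]]'
python3 - <<'E'
from h import *
im,d,ci=snap('wrist','w2.png')
todo(c2w(.517,-.0761,.05),6.9)
def tray(im,d,ci):
    P=cloud(d,ci); hsv=cv2.cvtColor(im,cv2.COLOR_RGB2HSV)
    b=(hsv[...,0]>100)&(hsv[...,0]<125)&(hsv[...,1]>140)&(P[...,2]>.042)&(P[...,2]<.07)&(P[...,0]<.62)&(P[...,1]>-.09)
    q=P[b]; q=np.c_[q@EX,q@EY]*1000; print(cv2.minAreaRect(q.astype(np.float32)),b.sum())
tray(im,d,ci)
im,d,ci=snap('scene'); tray(im,d,ci)
E
```

```text
time_s: 3.85
ee_pos: [0.5259, -0.0172, 0.0536]
tcp_rot: [[0.993, 0.0, -0.12], [0.12, -0.0, 0.993], [0.0, -1.0, -0.0]]
wrist_force: [0.1, -0.7, -0.9]
grip_width: 0.0399
turn y units -0.001 shift units after turn [-0.061  0.072  0.084] cur yaw 6.89 c [520.  -80.3  53.6]
((517.8046264648438, -11.394866943359375), (161.1595458984375, 77.74234008789062), 88.87715911865234) 22633
((517.3609619140625, 11.2095947265625), (204.13351440429688, 76.82091522216797), 88.61029815673828) 1126
```

View pics/w2.png

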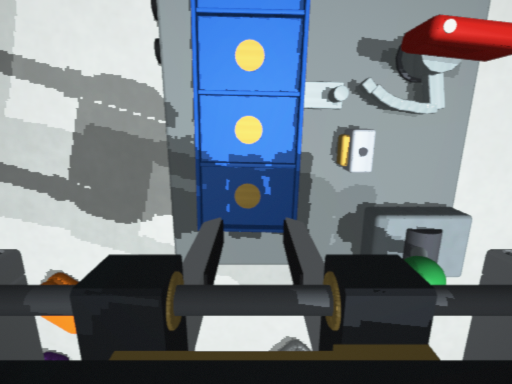

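```bash
python3 - <<'E'
from h import *
im,d,ci=snap('wrist')
P=cloud(d,ci); C=np.stack([P@EX,P@EY,P[...,2]],-1)*1000
for r in range(150,262,6): print(r,C[r,250].round(),C[r,200].round(),im[r,250],C[r,216].round())
s=observe();print(w2c(s['ee_pos'])*1000,s['time_s'],s['wrist_force'])
E
```

```text
150 [518. -30.  47.] [481. -30.  48.] [ 72 146 246] [493. -30.  47.]
156 [518. -35.  47.] [481. -34.  49.] [ 43  86 158] [493. -35.  46.]
162 [518. -39.  49.] [482. -38.  54.] [18 45 90] [493. -39.  51.]
168 [518. -44.  47.] [481. -43.  49.] [ 28  59 112] [492. -44.  47.]
174 [518. -49.  46.] [481. -48.  50.] [ 27  59 112] [492. -49.  46.]
180 [518. -53.  46.] [481. -52.  50.] [ 29  60 113] [492. -53.  47.]
186 [518. -58.  46.] [481. -57.  51.] [114  95  47] [492. -58.  48.]
192 [518. -63.  46.] [481. -61.  52.] [114  95  47] [492. -62.  48.]
198 [518. -67.  46.] [480. -66.  52.] [119  98  48] [492. -67.  46.]
204 [518. -72.  46.] [480. -70.  54.] [112  92  45] [492. -72.  47.]
210 [518. -77.  46.] [480. -75.  55.] [ 26  57 110] [491. -77.  46.]
216 [518. -82.  47.] [480. -79.  55.] [ 25  57 110] [491. -82.  46.]
222 [518. -87.  47.] [480. -85.  53.] [ 25  57 110] [497. -72.  88.]
228 [518. -89.  55.] [489. -71. 100.] [16 39 78] [498. -72.  99.]
234 [518. -98.  45.] [490. -71. 109.] [68 73 75] [499. -74. 104.]
240 [ 518. -104.   43.] [492. -72. 116.] [132 143 146] [500. -73. 114.]
246 [ 518. -109.   43.] [493. -71. 125.] [131 142 146] [500. -76. 116.]
252 [ 518. -115.   43.] [495. -71. 132.] [131 143 145] [500. -79. 116.]
258 [ 518. -119.   44.] [496. -71. 138.] [131 143 146] [500. -82. 117.]
[520.00728676 -80.32903655  53.56161964] 4.0 [ 0.52119739  0.3050348  -0.08104271]
```

```bash
python3 - <<'E'
from h import *
im,d,ci=snap('wrist')
print(-np.array(ci['R']).T@ci['t'], np.array(ci['R']).round(3))
for X in [(500,-72,54),(487,-72,54),(500,-88,54),(500,-72,88),(487,-88,54)]: print(X,np.round(proj(ci,c2w(*np.array(X)/1000))))
P=cloud(d,ci); C=np.stack([P@EX,P@EY,P[...,2]],-1)*1000
for r in range(210,240,3): print(r,[C[r,c].round().astype(int).tolist() for c in range(204,232,4)])
cv2.imwrite('pics/v4.png',cv2.resize(im[180:300,170:340,::-1],None,fx=4,fy=4,interpolation=2))
E
```

```text
[0.51788941 0.05316861 0.25918003] [[ 0.993  0.121 -0.   ]
 [ 0.117 -0.962  0.247]
 [ 0.029 -0.246 -0.969]]
(500, -72, 54) [226. 207.]
(487, -72, 54) [209. 207.]
(500, -88, 54) [226. 226.]
(500, -72, 88) [221. 222.]
(487, -88, 54) [209. 226.]
210 [[482, -77, 47], [485, -77, 47], [488, -77, 46], [491, -77, 47], [494, -77, 46], [498, -77, 46], [501, -77, 46]]
213 [[482, -79, 47], [485, -80, 46], [488, -80, 46], [491, -80, 46], [494, -80, 46], [498, -80, 46], [501, -79, 47]]
216 [[482, -82, 46], [485, -82, 47], [488, -82, 46], [491, -82, 46], [494, -82, 46], [498, -82, 47], [501, -82, 47]]
219 [[482, -85, 46], [485, -84, 47], [488, -84, 48], [496, -71, 84], [499, -72, 82], [497, -85, 46], [501, -85, 46]]
222 [[489, -72, 89], [492, -71, 89], [494, -72, 89], [497, -72, 89], [499, -73, 86], [497, -87, 47], [501, -87, 46]]
225 [[490, -72, 94], [493, -71, 95], [495, -72, 94], [498, -71, 95], [500, -73, 92], [498, -89, 49], [501, -88, 50]]
228 [[491, -71, 101], [494, -71, 101], [496, -71, 100], [498, -71, 100], [500, -73, 96], [498, -88, 56], [501, -89, 56]]
231 [[492, -72, 104], [494, -71, 105], [496, -72, 104], [499, -72, 102], [500, -75, 97], [497, -96, 44], [501, -91, 55]]
234 [[493, -72, 108], [495, -72, 107], [497, -72, 109], [499, -73, 106], [500, -77, 96], [497, -98, 44], [500, -99, 42]]
237 [[493, -71, 114], [496, -72, 113], [498, -71, 114], [499, -73, 109], [500, -79, 96], [497, -101, 44], [500, -101, 44]]
```

View pics/v4.png

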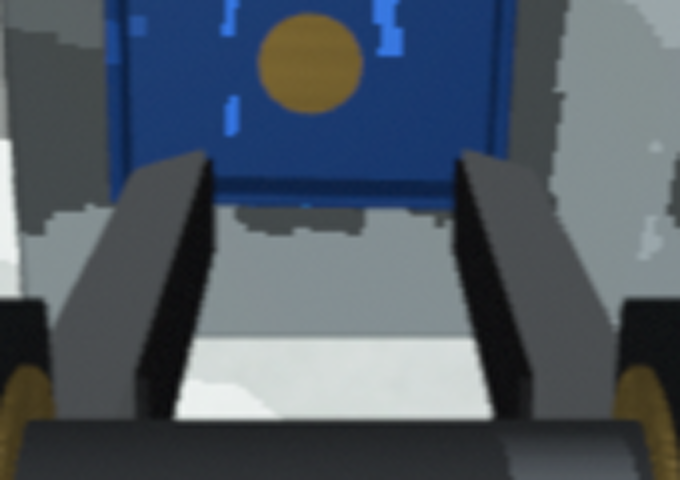

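```bash
python3 -m creep '[[0,0,0,0,0,-0.3,40],[0,0,0,-0.06,0,-0.3,40],[0,0,0,0,0,0,40],[0,0,0,0,0.06,0,40],[0,0,0,0,0,0,40]]'; python3 - <<'E'
from h import *
todo(c2w(.517,-.110,.05),6.9)
im,d,ci=snap('scene','s2.png'); P=cloud(d,ci); C=np.stack([P@EX,P@EY,P[...,2]],-1)*1000
m=(abs(C[...,0]-517)<40)&(abs(C[...,1]+110)<25)&(C[...,2]>50)&(C[...,2]<140)
for lo in range(45,140,10):
    q=C[m&(C[...,2]>=lo)&(C[...,2]<lo+10)]; print(lo,len(q),q.min(0).round() if len(q) else '',q.max(0).round() if len(q) else '')
E
```

```text
time_s: 4.68
ee_pos: [0.5261, -0.047, 0.0503]
tcp_rot: [[0.993, -0.001, -0.12], [0.12, 0.0, 0.993], [-0.001, -1.0, 0.0]]
wrist_force: [0.1, -0.4, -0.1]
grip_width: 0.0403
turn y units -0.0 shift units after turn [ 0.007  0.005 -0.002] cur yaw 6.9 c [ 516.6 -109.9   50.3]
45 8 [480. -89.  52.] [509. -86.  54.]
55 10 [481. -90.  55.] [503. -85.  58.]
65 0  
75 14 [ 492. -118.   76.] [ 550. -102.   85.]
85 36 [ 485. -118.   85.] [548. -98.  95.]
95 33 [ 485. -119.   95.] [ 548. -101.  105.]
105 12 [ 485. -118.  106.] [ 551. -102.  114.]
115 3 [ 494. -118.  116.] [ 549. -117.  120.]
125 2 [ 498. -117.  128.] [ 498. -117.  132.]
135 1 [ 495. -118.  138.] [ 495. -118.  138.]
```

```bash
python3 -m creep '[[0,0,0,0,0.2,0,40],[0,0,0,0,0.2,0,40],[0,0,0,0,0,0,40],[0,0,0,0,0,0,40]]'; python3 -m creep '[[0,0,0,0,0.1,0,40],[0,0,0,0,0,0,40]]';  python3 - <<'E'
from h import *
todo(c2w(.517,-.110,.05),6.9)
for cam in ['scene','wrist']:
  im,d,ci=snap(cam,cam+'3.png'); P=cloud(d,ci); C=np.stack([P@EX,P@EY,P[...,2]],-1)*1000
  m=(abs(C[...,0]-517)<40)&(abs(C[...,1]+110)<15)&(C[...,2]<140)
  for lo in range(46,90,4):
    q=C[m&(C[...,2]>=lo)&(C[...,2]<lo+4)]; print(lo,len(q),q.min(0).round() if len(q) else '',q.max(0).round() if len(q) else '')
E
```

```text
time_s: 5.22
ee_pos: [0.5265, -0.0472, 0.0304]
tcp_rot: [[0.993, -0.0, -0.12], [0.12, 0.0, 0.993], [-0.0, -1.0, 0.0]]
wrist_force: [0.2, -0.1, 0.2]
grip_width: 0.0398
time_s: 5.48
ee_pos: [0.5262, -0.0472, 0.0253]
tcp_rot: [[0.993, -0.0, -0.12], [0.12, 0.0, 0.993], [-0.0, -1.0, 0.0]]
wrist_force: [-0.1, -0.5, -0.4]
grip_width: 0.0399
turn y units -0.001 shift units after turn [ 0.005 -0.494  0.002] cur yaw 6.89 c [ 516.7 -110.1   25.3]
46 24 [ 478. -123.   46.] [553. -98.  48.]
50 5 [ 539. -117.   52.] [ 543. -100.   54.]
54 5 [ 538. -117.   55.] [541. -99.  57.]
58 10 [ 488. -118.   58.] [ 541. -100.   62.]
62 10 [ 487. -118.   63.] [ 545. -100.   65.]
66 16 [ 486. -118.   66.] [545. -99.  69.]
70 14 [ 485. -118.   70.] [ 551. -105.   74.]
74 8 [ 486. -118.   74.] [ 549. -100.   78.]
78 9 [ 485. -119.   78.] [ 542. -100.   82.]
82 2 [ 496. -118.   82.] [ 543. -118.   85.]
86 3 [ 497. -118.   86.] [ 547. -117.   88.]
46 0  
50 25 [ 494. -119.   51.] [ 541. -101.   54.]
54 78 [ 489. -119.   54.] [ 545. -101.   58.]
58 106 [ 486. -118.   58.] [ 548. -101.   62.]
62 133 [ 485. -119.   62.] [ 549. -101.   66.]
66 126 [ 485. -118.   66.] [ 549. -101.   70.]
70 137 [ 485. -119.   70.] [ 549. -101.   74.]
74 153 [ 485. -119.   74.] [ 549. -101.   78.]
78 170 [ 485. -119.   78.] [ 549. -101.   82.]
82 168 [ 485. -117.   82.] [ 549. -101.   86.]
86 193 [ 485. -118.   86.] [ 549. -101.   90.]
```

```bash
python3 -m creep '[[0,0,0,0,0.04,0.1,40],[0,0,0,0,0,0.1,40],[0,0,0,0,0,0.1,40],[0,0,0,0,0,0.1,40],[0,0,0,0,0,0.1,40],[0,0,0,0,0,0.1,40],[0,0,0,0,0,0,40],[0,0,0,0,0,0,40]]'
cat >> h.py <<'E'
def tray(cam):
    im,d,ci=snap(cam); P=cloud(d,ci); hsv=cv2.cvtColor(im,cv2.COLOR_RGB2HSV)
    b=(hsv[...,0]>100)&(hsv[...,0]<125)&(hsv[...,1]>140)&(P[...,2]>.042)&(P[...,2]<.07)&(P[...,0]<.62)&(P@EY>-.105)
    q=P[b]; q=np.c_[q@EX,q@EY]*1000; print(cam,cv2.minAreaRect(q.astype(np.float32)),b.sum(),q.min(0).round(1),q.max(0).round(1))
E
python3 - <<'E'
from h import *
todo(c2w(.517,-.0761,.023),6.9); tray('wrist'); tray('scene'); tray('side')
E
```

```text
time_s: 6.58
ee_pos: [0.5228, -0.0172, 0.0236]
tcp_rot: [[0.993, 0.0, -0.12], [0.12, 0.0, 0.993], [0.0, -1.0, 0.0]]
wrist_force: [-0.6, 0.8, -0.1]
grip_width: 0.0401
turn y units -0.001 shift units after turn [0.001 0.013 0.076] cur yaw 6.89 c [517.  -79.9  23.6]
wrist ((516.6565551757812, -6.073249816894531), (78.65858459472656, 128.26927185058594), 0.3626042604446411) 25514 [477.3 -70.4] [555.8  58.3]
scene ((515.94921875, 33.341407775878906), (203.6421661376953, 77.74337768554688), 89.90470123291016) 978 [477.  -68.5] [554.9 135.2]
side ((513.1533203125, 30.277687072753906), (199.25863647460938, 75.35330963134766), 89.80171966552734) 1203 [475.5 -69.3] [550.8 130. ]
```

```bash
python3 -m creep '[[0,0,0,0,0,0.04,40],[0,0,0,0,0,0.03,40],[0,0,0,0,0,0,40],[0,0,0,0,0,0,40]]'
python3 - <<'E'
from h import *
print(observe()['wrist_force']);todo(c2w(.517,-.0761,.023),6.9); tray('wrist'); tray('scene')
E
```

```text
time_s: 7.22
ee_pos: [0.5225, -0.0141, 0.0236]
tcp_rot: [[0.993, 0.0, -0.12], [0.12, -0.0, 0.993], [0.0, -1.0, -0.0]]
wrist_force: [0.4, -1.6, -0.8]
grip_width: 0.0398
[ 0.38506269 -1.57392519 -0.77593568]
turn y units -0.0 shift units after turn [-0.001  0.012  0.013] cur yaw 6.9 c [517.  -76.8  23.6]
wrist ((516.5636596679688, -4.187583923339844), (78.3316421508789, 130.53326416015625), 0.14691895246505737) 25584 [477.4 -69.4] [555.8  61.2]
scene ((515.6248779296875, 35.01872253417969), (203.53224182128906, 76.59339904785156), 89.70836639404297) 970 [477.4 -66.6] [554.2 136.9]
```

```bash
python3 -m creep '[[0,0,0,0,0,0.03,40],[0,0,0,0,0,0,40],[0,0,0,0,0,0,40]]'
python3 - <<'E'
from h import *
print(observe()['wrist_force']);todo(c2w(.517,-.0761,.023),6.9); tray('scene')
E
```

```text
time_s: 7.7
ee_pos: [0.5226, -0.014, 0.0237]
tcp_rot: [[0.993, 0.001, -0.121], [0.121, -0.003, 0.993], [0.0, -1.0, -0.003]]
wrist_force: [-0.7, -5.1, -0.6]
grip_width: 0.0399
[-0.70697036 -5.11222809 -0.56353939]
turn y units 0.006 shift units after turn [-0.002  0.013  0.011] cur yaw 6.95 c [517.1 -76.7  23.7]
scene ((514.2081298828125, 35.332305908203125), (206.23377990722656, 78.32266235351562), 88.41802978515625) 968 [477.2 -66.9] [556.1 138.2]
```

```bash
python3 -m creep '[[0,0,0,0,0,-0.3,40],[0,0,0,0,-0.8,0,40],[0,0,0,0,-0.8,0,40],[0,-0.95,0,-0.8,0,0,94],[0,-0.95,0,0,0,0,94],[0,-0.95,0,0,0,0,94],[0,-0.95,0,0,0,0,94],[0,-0.95,0,0,0,0,94],[0,-0.95,0,0,0,0,94],[0,-0.95,0,0,0,0,94]]'
python3 -m creep '[[0,-0.95,0,0,0,0,94],[0,-0.95,0,0,0,0,94],[0,-0.95,0,0,0,0,94],[0,-0.95,0,0,0,0,94],[0,-0.80,0,0,0,0,94],[0,0,0,0,0,0,94],[0,0,0,0,0,0,94]]'
python3 -c "
from h import *
todo(c2w(.449,.0334,.023),96.9)"
```

```text
time_s: 9.0
ee_pos: [0.4842, -0.0322, 0.1035]
tcp_rot: [[0.495, -0.0, -0.869], [0.869, 0.001, 0.495], [0.001, -1.0, 0.001]]
wrist_force: [-0.7, 0.9, 0.1]
grip_width: 0.0937
time_s: 9.88
ee_pos: [0.4843, -0.0323, 0.1035]
tcp_rot: [[-0.118, -0.0, -0.993], [0.993, 0.0, -0.118], [0.0, -1.0, -0.0]]
wrist_force: [-0.3, 1.2, 0.1]
grip_width: 0.0942
turn y units -0.015 shift units after turn [2.472 1.611 0.558] cur yaw 96.78 c [476.9 -90.2 103.5]
```

```bash
python3 -m creep '[[0,0,0,0.82,0,0.18,94],[0,0,0,0.82,0,0.19,94],[0,0,0,0.83,0,0.19,94],[0,0,0,0,0.8,0,94],[0,0,0,0,0.7,0,94],[0,0,0,0,0.11,0,94],[0,0,0,0,0,-0.2,94],[0,0,0,0,0,-0.15,94],[0,0,0,0,0,0,94],[0,0,0,0,0,0,94]]'
python3 - <<'E'
from h import *
print(observe()['wrist_force']);todo(c2w(.498,.0334,.023),96.9)
im,d,ci=snap('wrist'); P=cloud(d,ci); C=np.stack([P@EX,P@EY,P[...,2]],-1)*1000
m=(abs(C[...,0]-465)<15)&(C[...,2]<60)&(C[...,2]>48); q=C[m]; print(len(q),q.min(0),q.max(0)) if len(q) else 0
tray('scene')
E
```

```text
time_s: 11.12
ee_pos: [0.4597, 0.0891, 0.0236]
tcp_rot: [[-0.12, 0.001, -0.993], [0.993, 0.0, -0.12], [-0.0, -1.0, -0.001]]
wrist_force: [-0.5, -0.9, 0.0]
grip_width: 0.0941
[-0.48359872 -0.93650042  0.00681998]
turn y units -0.002 shift units after turn [ 0.003  0.012 -0.619] cur yaw 96.88 c [467.1  33.2  23.6]
1602 [457.43826805 -67.62690551  48.00433681] [479.99750197 146.99062989  59.99446055]
scene ((516.1044921875, 35.99664306640625), (77.22128295898438, 204.68359375), 1.2228344678878784) 795 [476.5 -66.2] [555.7 137.7]
```

```bash
python3 -m creep '[[0,0,0,0,0,-0.1,94],[0,0,0,0,0,-0.1,94],[0,0,0,0,0,-0.1,94],[0,0,0,0,0,-0.1,94],[0,0,0,0,0,-0.1,94],[0,0,0,0,0,-0.06,94],[0,0,0,0,0,0,94],[0,0,0,0,0,0,94]]'
python3 - <<'E'
from h import *
print(observe()['wrist_force']);todo(c2w(.498,.0334,.023),96.9);tray('scene');tray('side')
E
```

```text
time_s: 12.22
ee_pos: [0.4877, 0.0925, 0.0233]
tcp_rot: [[-0.12, 0.002, -0.993], [0.993, 0.0, -0.12], [-0.0, -1.0, -0.002]]
wrist_force: [-0.5, 0.3, 0.1]
grip_width: 0.0937
[-0.45950331  0.32403208  0.07183831]
turn y units -0.001 shift units after turn [ 0.003  0.005 -0.054] cur yaw 96.89 c [495.3  33.3  23.3]
scene ((543.0921630859375, 35.15258026123047), (77.85447692871094, 203.7428741455078), 0.5320671796798706) 806 [503.9 -66.9] [582.8 136.7]
side ((541.6983642578125, 29.7926025390625), (74.4303970336914, 192.6191864013672), 0.48234477639198303) 609 [503.8 -66.5] [578.8 125.8]
```

```bash
python3 -m creep '[[0,0,0,0,0,-0.04,94],[0,0,0,0,0,0,94],[0,0,0,0,0,0,94]]';python3 -m creep '[[0,0,0,0,0,-0.04,94],[0,0,0,0,0,0,94],[0,0,0,0,0,0,94]]'
python3 - <<'E'
from h import *
print(observe()['wrist_force']);todo(c2w(.498,.0334,.023),96.9);tray('scene')
E
```

```text
time_s: 12.7
ee_pos: [0.488, 0.0926, 0.023]
tcp_rot: [[-0.12, -0.001, -0.993], [0.993, -0.0, -0.12], [-0.0, -1.0, 0.001]]
wrist_force: [-3.9, -0.1, 2.0]
grip_width: 0.0938
time_s: 13.08
ee_pos: [0.4891, 0.0928, 0.0229]
tcp_rot: [[-0.12, -0.003, -0.993], [0.993, -0.0, -0.12], [0.0, -1.0, 0.003]]
wrist_force: [-5.6, -0.3, 3.9]
grip_width: 0.094
[-5.63102853 -0.29971767  3.91454241]
turn y units 0.0 shift units after turn [-0.    -0.002 -0.025] cur yaw 96.9 c [496.7  33.4  22.9]
scene ((545.5082397460938, 35.45781707763672), (204.19078063964844, 77.1899185180664), 89.9914321899414) 812 [506.9 -66.6] [584.1 137.6]
```

```bash
python3 -m creep '[[0,0,0,0,0,0.25,94],[0,0,0,0,-0.7,0.1,94],[0,0,0,0,-0.8,0,94],[0,0,0,0,-0.7,0,50],[0,0.71,0,0,0,0,50],[0,0,0,0,0,0,50],[0,0,0,0,0,0,50]]'
python3 - <<'E'
from h import *
tray('scene'); todo(np.array([.6263,.1099,.050]),91.2)
im,d,ci=snap('wrist','w4.png'); P=cloud(d,ci)
C=np.stack([P@EX,P@EY,P[...,2]],-1)*1000
m=(C[...,2]>85)&(C[...,2]<115)&(abs(C[...,0]-630)<60)&(abs(C[...,1]-34)<40)&(im[...,0]>1.5*im[...,1])
q=P[m]*1000;print(len(q),q.mean(0)); print(cv2.minAreaRect(q[:,:2].astype(np.float32)))
E
```

```text
time_s: 14.0
ee_pos: [0.4733, 0.0909, 0.1326]
tcp_rot: [[-0.023, -0.0, -1.0], [1.0, -0.0, -0.023], [0.0, -1.0, 0.0]]
wrist_force: [0.1, 0.3, -0.1]
grip_width: 0.0573
scene ((544.9910278320312, 35.53498840332031), (204.23971557617188, 77.39659118652344), 89.72989654541016) 1234 [506.4 -66.5] [584.1 137.8]
turn y units 0.01 shift units after turn [ 0.316  1.651 -3.068] cur yaw 91.28 c [480.7  33.4 132.5]
346 [606.11204705 108.59088641 100.50531318]
((610.635009765625, 108.95252990722656), (25.50446319580078, 11.486993789672852), 0.44104820489883423)
```

```bash
python3 -m creep '[[0,0,0,0.1,0,-0.77,50],[0,0,0,0.1,0,-0.77,50],[0,0,0,0.1,0,-0.77,50],[0,0,0,0,0,-0.76,50],[0,0,0,0,0.4,0,50],[0,0,0,0,0.4,0,50],[0,0,0,0,0.4,0,50],[0,0,0,0,0.4,0,50],[0,0,0,0,0,0,50],[0,0,0,0,0,0,50]]'
python3 -c "
from h import *
todo(np.array([.6263,.1095,.050]),91.2); print(observe()['qpos'])"
python3 -m creep '[[0,0,0,0,0,0,8],[0,0,0,0,0,0,8],[0,0,0,0,0,0,8],[0,0,0,0,0,0,8],[0,0,0,0,0,0,8],[0,0,0,0,0,0,8]]' 30
```

```text
time_s: 15.35
ee_pos: [0.6271, 0.1091, 0.0534]
tcp_rot: [[-0.021, 0.001, -1.0], [1.0, 0.0, -0.021], [0.0, -1.0, -0.001]]
wrist_force: [0.3, 0.4, -0.2]
grip_width: 0.0498
turn y units 0.004 shift units after turn [0.008 0.068 0.017] cur yaw 91.23 c [635.7  33.   53.4]
[ 6.30750899e-02  4.52849117e-01  1.55055439e+00 -2.14952625e-05
  1.13752545e+00 -1.52915666e+00]
time_s: 16.1
ee_pos: [0.6267, 0.1103, 0.0533]
tcp_rot: [[-0.021, 0.0, -1.0], [1.0, 0.002, -0.021], [0.002, -1.0, -0.0]]
wrist_force: [-0.3, 4.9, 0.6]
grip_width: 0.0121
```

```bash
python3 -m creep '[[0,0.5,0,0,0,0,8],[0,0.7,0,0,0,0,8],[0,0.7,0,0,0,0,8],[0,0.7,0,0,0,0,8],[0,0.7,0,0,0,0,8],[0,0.7,0,0,0,0,8],[0,0.7,0,0,0,0,8],[0,0.7,0,0,0,0,8],[0,0.7,0,0,0,0,8],[0,0.7,0,0,0,0,8]]' 40
python3 -m creep '[[0,0.7,0,0,0,0,8],[0,0.7,0,0,0,0,8],[0,0.7,0,0,0,0,8],[0,0.7,0,0,0,0,8],[0,0.7,0,0,0,0,8],[0,0.4,0,0,0,0,8],[0,0,0,0,0,0,8],[0,0,0,0,0,0,8]]'
python3 -c "
from h import *
s=observe();print(s['moment'],s['wrist_force'])
todo(np.array([.6263,.1095,.050]),6.9);tray('scene')"
```

```text
time_s: 17.35
ee_pos: [0.6266, 0.1101, 0.0533]
tcp_rot: [[0.802, 0.0, -0.597], [0.597, 0.001, 0.802], [0.001, -1.0, 0.001]]
wrist_force: [-0.7, 4.2, 1.7]
grip_width: 0.0115
time_s: 18.35
ee_pos: [0.6271, 0.1083, 0.0534]
tcp_rot: [[0.995, 0.001, -0.1], [0.1, -0.002, 0.995], [0.001, -1.0, -0.002]]
wrist_force: [0.3, 0.3, 2.2]
grip_width: 0.0157
[-0.23094616 -0.16382493  1.07507884] [0.3249586  0.31083048 2.2030548 ]
turn y units -0.143 shift units after turn [-0.012  0.067  0.025] cur yaw 5.75 c [635.5  32.2  53.4]
scene ((548.705322265625, 34.59617614746094), (79.6713638305664, 203.318115234375), 2.08838152885437) 1268 [506.1 -67.7] [590.4 136.3]
```

```bash
python3 -m creep '[[0,0,0,0,0,0,50],[0,0,0,0,0,0,50],[0,0,0,0,0,0,50],[0,0,0,0,-0.8,0,50],[0,0,0,0,-0.8,0,50],[0,0,0,0,-0.8,0,50],[0,0,0,0,0,-0.8,50],[0,0,0,0,0,0,50],[0,0,0,0,0,0,50]]'
python3 - <<'E'
from h import *
tray('scene'); todo(np.array([.6263,.1095,.050]),6.9)
im,d,ci=snap('wrist','w5.png'); P=cloud(d,ci)
C=np.stack([P@EX,P@EY,P[...,2]],-1)*1000
m=(C[...,2]>85)&(C[...,2]<115)&(abs(C[...,0]-630)<60)&(abs(C[...,1]-34)<40)&(im[...,0]>1.5*im[...,1])
q=C[m];print(len(q),q.mean(0)); print(cv2.minAreaRect(q[:,:2].astype(np.float32)))
E
```

```text
time_s: 19.52
ee_pos: [0.63, 0.0697, 0.1725]
tcp_rot: [[0.995, -0.001, -0.097], [0.097, 0.001, 0.995], [-0.001, -1.0, 0.001]]
wrist_force: [-0.3, 0.1, -0.2]
grip_width: 0.0498
scene ((548.8004150390625, 34.44091796875), (78.52828216552734, 203.34999084472656), 0.9957611560821533) 1276 [508.9 -67.6] [588.6 136.1]
turn y units -0.161 shift units after turn [0.021 2.449 0.793] cur yaw 5.61 c [633.9  -6.2 172.4]
632 [635.65799532  33.76350539 104.56998215]
((635.3416137695312, 33.828163146972656), (11.520359992980957, 55.210121154785156), 18.208133697509766)
```

View pics/w5.png

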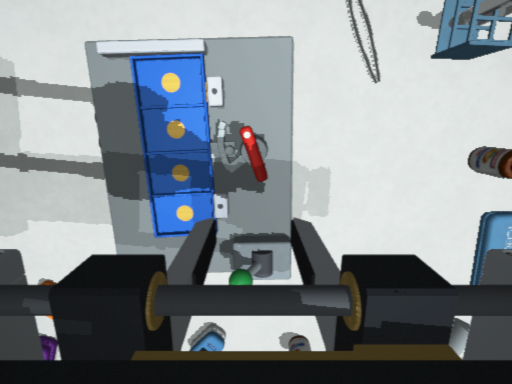

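```bash
python3 -m creep '[[0,-0.82,0,0,0,0,50],[0,-0.82,0,0,0,0,50],[0,-0.80,0,0,0,0,50],[0,0,0,0,0,0,50],[0,0,0,0,0,0,50]]'
python3 -c "
from h import *
todo(c2w(.6353,.0338,.049),25.1)"
```

```text
time_s: 20.25
ee_pos: [0.6304, 0.0699, 0.1728]
tcp_rot: [[0.906, -0.0, -0.424], [0.424, 0.0, 0.906], [-0.0, -1.0, 0.0]]
wrist_force: [-0.0, 0.3, -0.1]
grip_width: 0.0496
turn y units -0.002 shift units after turn [0.271 2.477 0.757] cur yaw 25.08 c [634.2  -6.4 172.8]
```

```bash
python3 -m creep '[[0,0,0,0.27,0,0.76,50],[0,0,0,0,0.62,0,50],[0,0,0,0,0.62,0,50],[0,0,0,0,0.62,0,50],[0,0,0,0,0.6,0,50],[0,0,0,0,0,0,50],[0,0,0,0,0,0,5],[0,0,0,0,0,0,5],[0,0,0,0,0,0,5],[0,0,0,0,0,0,5]]' 60
python3 -m creep '[[0,0,0,0,0,0,5],[0,0.4,0,0,0,0,5],[0,0.4,0,0,0,0,5],[0,0.4,0,0,0,0,5],[0,0.4,0,0,0,0,5],[0,0.4,0,0,0,0,5],[0,0.4,0,0,0,0,5],[0,0,0,0,0,0,5],[0,0,0,0,0,0,5]]' 60
python3 -c "
from h import *
s=observe();print(s['moment'],s['wrist_force'])
todo(c2w(.6353,.0338,.049),6.9);tray('scene')"
```

```text
time_s: 21.5
ee_pos: [0.627, 0.1095, 0.0508]
tcp_rot: [[0.905, 0.001, -0.425], [0.425, 0.0, 0.905], [0.001, -1.0, -0.0]]
wrist_force: [0.3, 0.1, -0.2]
grip_width: 0.0133
time_s: 22.62
ee_pos: [0.6265, 0.1091, 0.0507]
tcp_rot: [[0.994, 0.0, -0.105], [0.105, -0.001, 0.994], [-0.0, -1.0, -0.001]]
wrist_force: [-2.2, -0.7, 5.5]
grip_width: 0.0115
[-0.18070848  0.33277563  0.71701821] [-2.19095055 -0.74203033  5.49241026]
turn y units -0.11 shift units after turn [0.005 0.034 0.015] cur yaw 6.02 c [635.   33.1  50.7]
scene ((549.1675415039062, 34.998374938964844), (78.63130187988281, 204.0143585205078), 1.388667106628418) 1267 [509.6 -67.1] [590.1 136.5]
```

```bash
python3 -m creep '[[0,0,0,0,0,0,50],[0,0,0,0,0,0,50],[0,0,0,0,-0.8,0,50],[0,0,0,0,-0.8,0,50],[0,0,0,0,-0.8,0,50],[0,0,0,0,0,-0.8,50],[0,0,0,0,0,0,50],[0,0,0,0,0,0,50]]'
python3 - <<'E'
from h import *
tray('scene'); tray('wrist')
im,d,ci=snap('wrist','w6.png'); P=cloud(d,ci)
C=np.stack([P@EX,P@EY,P[...,2]],-1)*1000
m=(C[...,2]>85)&(C[...,2]<115)&(abs(C[...,0]-630)<60)&(abs(C[...,1]-34)<40)&(im[...,0]>1.5*im[...,1])
q=C[m];print(len(q),q.mean(0)); print(cv2.minAreaRect(q[:,:2].astype(np.float32)))
E
```

```text
time_s: 23.68
ee_pos: [0.6304, 0.0701, 0.1693]
tcp_rot: [[0.995, -0.001, -0.103], [0.103, 0.001, 0.995], [-0.001, -1.0, 0.001]]
wrist_force: [-1.0, 1.2, -0.2]
grip_width: 0.0502
scene ((549.507080078125, 34.89128112792969), (78.12077331542969, 202.6549530029297), 0.8645606637001038) 1271 [509.2 -66.8] [588.8 135.9]
wrist ((548.8866577148438, 33.60209655761719), (75.50927734375, 203.35687255859375), 0.7536447644233704) 11029 [510.2 -68.4] [587.4 135.2]
635 [635.47817377  33.54967466 104.68801375]
((635.2755737304688, 33.544654846191406), (11.757538795471191, 54.88180160522461), 2.1425511837005615)
```

```bash
python3 -m creep '[[0,0,0,0,-0.4,0,94],[0,0,0,-0.35,-0.3,-0.85,94],[0,0,0,-0.35,-0.3,-0.85,94],[0,0,0,-0.35,-0.3,-0.85,94],[0,0,0,-0.35,-0.3,-0.85,94],[0,0,0,-0.35,0,-0.85,94],[0,0,0,-0.35,0,-0.85,94],[0,0,0,-0.35,0,-0.85,94],[0,0,0,-0.35,0,-0.85,94],[0,0,0,-0.4,0,-0.85,94]]'
python3 -m creep '[[0,0.73,0,0,0,0,94],[0,0,0,0,0,0,94],[0,0,0,0,0,0,94]]'
cat >> h.py <<'E'
def oxis(cam='wrist',name=None,zlo=.018,zhi=.045):
    im,d,ci=snap(cam,name); P=cloud(d,ci); hsv=cv2.cvtColor(im,cv2.COLOR_RGB2HSV)
    m=(P[...,2]>zlo)&(P[...,2]<zhi)&(d>0)
    m=cv2.morphologyEx(m.astype(np.uint8),cv2.MORPH_OPEN,np.ones((3,3)))
    k,l,st,cen=cv2.connectedComponentsWithStats(m)
    for i in range(1,k):
        if st[i,4]<200: continue
        q=P[l==i]; r=cv2.minAreaRect((q[:,:2]*1000).astype(np.float32)); (w,h),a=r[1],r[2]
        L=a if w>h else a+90
        c=hsv[l==i]; c=c[c[:,1]>90]
        print(st[i,4],cen[i].round(),'ctr',np.round(r[0],1),'size',np.round(r[1],1),'len-angle',round((L+90)%180-90,1),'ztop',np.percentile(q[:,2],90).round(4),'hue',np.median(c[:,0]) if len(c) else None, 'EDGE' if st[i,0]==0 or st[i,1]==0 or st[i,0]+st[i,2]>=512 else '')
E
python3 -c "
from h import *
print(observe()['ee_pos'],observe()['qpos']); oxis('wrist','w7.png')"
```

```text
time_s: 25.08
ee_pos: [0.5112, -0.328, 0.2498]
tcp_rot: [[0.995, 0.0, -0.104], [0.104, 0.001, 0.995], [0.0, -1.0, 0.0]]
wrist_force: [-0.1, 0.4, 0.5]
grip_width: 0.0942
time_s: 25.45
ee_pos: [0.5115, -0.3265, 0.25]
tcp_rot: [[1.0, -0.0, -0.004], [0.004, 0.0, 1.0], [-0.0, -1.0, 0.0]]
wrist_force: [0.2, 0.4, -0.1]
grip_width: 0.0944
[ 0.51152189 -0.32648849  0.24996662] [-6.82911568e-01  2.95698919e-01  1.30024304e+00  3.06997425e-04
  1.54591109e+00 -6.87098839e-01]
1088 [140.  36.] ctr [ 354.7 -142.3] size [33.  57.9] len-angle -30.9 ztop 0.0293 hue 14.0 
971 [227.  77.] ctr [ 473.5 -195.6] size [58.  32.5] len-angle 42.8 ztop 0.0292 hue 104.0 
963 [304.  79.] ctr [ 584.1 -197.6] size [57.3 33. ] len-angle 52.4 ztop 0.0291 hue 104.0 
222 [398.  78.] ctr [ 718.2 -196. ] size [15.2 33.5] len-angle -71.5 ztop 0.0422 hue 20.0 
935 [128. 113.] ctr [ 327.3 -246. ] size [58. 33.] len-angle 77.4 ztop 0.0293 hue 137.0 
868 [358. 131.] ctr [ 667.6 -269.8] size [57.4 32.6] len-angle 36.5 ztop 0.029 hue 13.0 
785 [216. 153.] ctr [ 456.3 -302.8] size [32.9 57.2] len-angle -75.1 ztop 0.0293 hue 104.0 
780 [294. 157.] ctr [ 574.  -308.5] size [32.9 57.6] len-angle -45.1 ztop 0.0292 hue 104.0
```

View pics/w7.png

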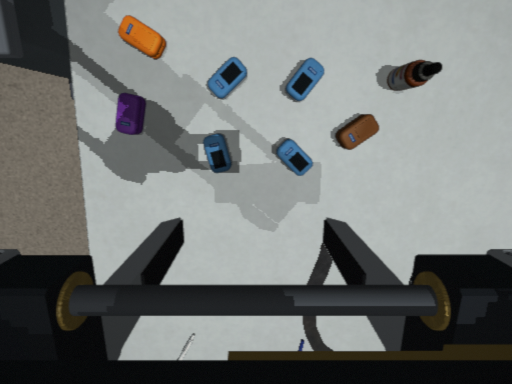

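```bash
python3 -c "
from h import *
todo([.5841,-.1976,.06],-37.6)"
```

```text
turn y units 4.729 shift units after turn [-0.423  3.801  2.927] cur yaw 0.23 c [ 468.6 -385.5  250.1]
```

```bash
python3 -m creep '[[0,0.95,0,0,0,0,60],[0,0.95,0,0,0,0,60],[0,0.95,0,0,0,0,60],[0,0.95,0,0,0,0,60],[0,0.93,0,0,0,0,60],[0,0,0,-0.11,0.9,0.73,60],[0,0,0,-0.11,0.9,0.73,60],[0,0,0,-0.1,0.9,0.73,60],[0,0,0,-0.1,0.9,0.74,60],[0,0,0,0,0.2,0,60]]' 20
python3 -m creep '[[0,0,0,0,0,0,60],[0,0,0,0,0,0,60]]'
python3 -c "
from h import *
todo([.5841,-.1976,-.014],-37.6)"
```

```text
time_s: 26.75
ee_pos: [0.5831, -0.1946, 0.0569]
tcp_rot: [[0.794, -0.005, 0.608], [-0.608, 0.003, 0.794], [-0.006, -1.0, -0.001]]
wrist_force: [-0.0, 0.2, 0.4]
grip_width: 0.0603
time_s: 27.0
ee_pos: [0.5853, -0.2001, 0.0619]
tcp_rot: [[0.79, 0.003, 0.613], [-0.613, -0.002, 0.79], [0.004, -1.0, 0.0]]
wrist_force: [0.6, 0.3, -0.4]
grip_width: 0.0599
turn y units -0.022 shift units after turn [-0.049  1.518  0.025] cur yaw -37.77 c [ 557.  -269.    61.9]
```

```bash
python3 -m creep '[[0,0,0,-0.05,0.6,0.03,60],[0,0,0,0,0.6,0,60],[0,0,0,0,0.3,0,60],[0,0,0,0,0,0,60],[0,0,0,0,0,0,25],[0,0,0,0,0,0,25],[0,0,0,0,0,0,25],[0,0,0,0,0,0,25]]' 20
python3 -c "
from h import *
print(observe()['wrist_force'])"
python3 -m creep '[[0,0,0,0,-0.5,0,25],[0,0,0,0,-0.9,0,25],[0,0,0,0,-0.9,0,25],[0,0,0,0,-0.9,0,25],[0,0,0,0,0,0,25]]' 20
python3 -c "
from h import *
todo(c2w(.5485,-.0415,.110),-83.1)"
```

```text
time_s: 28.0
ee_pos: [0.5839, -0.1962, -0.0141]
tcp_rot: [[0.791, 0.002, 0.612], [-0.612, -0.001, 0.791], [0.002, -1.0, 0.0]]
wrist_force: [0.0, -0.3, 3.4]
grip_width: 0.0322
[ 0.03916887 -0.29357401  3.3567512 ]
time_s: 28.62
ee_pos: [0.5857, -0.1969, 0.1492]
tcp_rot: [[0.791, 0.008, 0.612], [-0.612, -0.003, 0.791], [0.008, -1.0, 0.002]]
wrist_force: [0.2, -0.4, -1.0]
grip_width: 0.0319
turn y units 5.671 shift units after turn [-4.487  0.784 -0.186] cur yaw -37.73 c [ 557.8 -265.8  149.2]
```

```bash
python3 -m creep '[[0,0.95,0,0,0,0,25],[0,0.95,0,0,0,0,25],[0,0.95,0,0,0,0,25],[0,0.95,0,0,0,0,25],[0,0.95,0,0,0,0,25],[0,0.92,0,0,0,0,25],[0,0,0,-0.9,0,-0.04,25],[0,0,0,-0.9,0,-0.04,25],[0,0,0,-0.9,0,-0.04,25],[0,0,0,-0.9,0,-0.04,25]]' 20
python3 -m creep '[[0,0,0,-0.88,0,0,25],[0,0,0,0,0.9,0,25],[0,0,0,0,0.5,0,25],[0,0,0,0,0,0,25],[0,0,0,0,0,0,25]]' 20
python3 - <<'E'
from h import *
todo(c2w(.5485,-.0415,.035),-83.1)
im,d,ci=snap('wrist','w8.png'); P=cloud(d,ci)
C=np.stack([P@EX,P@EY,P[...,2]],-1)*1000
for y0,y1 in((49,68),(-1,18)):
  m=(C[...,0]>589)&(C[...,0]<600)&(C[...,1]>y0)&(C[...,1]<y1)&(C[...,2]<110); print(m.sum(),np.percentile(C[m][:,2],[50,95,99]) if m.any() else 0)
tray('wrist')
E
```

```text
time_s: 29.88
ee_pos: [0.552, -0.0166, 0.1432]
tcp_rot: [[0.12, -0.003, 0.993], [-0.993, 0.001, 0.12], [-0.001, -1.0, -0.003]]
wrist_force: [0.5, -0.7, -0.5]
grip_width: 0.0321
time_s: 30.5
ee_pos: [0.5486, 0.0254, 0.0752]
tcp_rot: [[0.12, 0.0, 0.993], [-0.993, 0.0, 0.12], [-0.0, -1.0, 0.0]]
wrist_force: [-0.0, 0.2, -0.3]
grip_width: 0.0318
turn y units -0.001 shift units after turn [0.016 0.803 0.017] cur yaw -83.11 c [547.7 -40.7  75.2]
232 [43.43099997 44.51851569 62.81870856]
298 [43.58009087 44.64578199 45.11968114]
wrist ((548.9307861328125, 33.04094696044922), (76.11430358886719, 204.76771545410156), 0.7925994396209717) 15940 [509.8 -69.1] [588.2 135.6]
```

```bash
python3 -m creep '[[0,0,0,0,0.4,0.01,25],[0,0,0,0,0.3,0,25],[0,0,0,0,0.1,0,25],[0,0,0,0,0,0,25]]' 20
python3 -m creep '[[0,0,0,0,0,0,38],[0,0,0,0,0,0,38],[0,0,0,0,0,0,40],[0,0,0,0,-0.5,0,42],[0,0,0,0,-0.9,0,60],[0,0,0,0,-0.9,0,60],[0,0,0,0,0,0,60]]' 20
python3 - <<'E'
from h import *
im,d,ci=snap('wrist','w9.png'); P=cloud(d,ci)
C=np.stack([P@EX,P@EY,P[...,2]],-1)*1000
m=(C[...,2]>68)&(C[...,2]<85)&(abs(C[...,0]-548)<45)&(abs(C[...,1]+41)<40)
q=C[m];print(len(q), len(q) and (cv2.minAreaRect(q[:,:2].astype(np.float32)),np.percentile(q[:,2],90)))
tray('scene')
todo([.574,-.3085,.06],44.9)
E
```

```text
time_s: 31.1
ee_pos: [0.5488, 0.0256, 0.0354]
tcp_rot: [[0.12, -0.0, 0.993], [-0.993, 0.0, 0.12], [-0.0, -1.0, -0.0]]
wrist_force: [-0.8, 0.4, 2.2]
grip_width: 0.0323
time_s: 31.98
ee_pos: [0.5519, 0.0254, 0.154]
tcp_rot: [[0.12, 0.009, 0.993], [-0.993, -0.001, 0.12], [0.002, -1.0, 0.009]]
wrist_force: [0.5, -0.0, -0.1]
grip_width: 0.0597
1628 (((549.4053955078125, -40.440093994140625), (56.9551887512207, 32.20722198486328), 0.6649869084358215), np.float64(78.48302232839976))
scene ((549.784423828125, 34.803260803222656), (77.82852172851562, 203.12899780273438), 0.8924100399017334) 1061 [509.4 -67. ] [588.5 136.4]
turn y units -16.0 shift units after turn [-4.358  1.801 -5.091] cur yaw -83.1 c [547.7 -40.5 150.1]
```

```bash
python3 -m creep '[[0,-0.9,0,0,0,0,60],[0,-0.9,0,0,0,0,60],[0,-0.9,0,0,0,0,60],[0,-0.9,0,0,0,0,60],[0,-0.89,0,0,0,0,60],[0,0,0,0,0,0,60]]' 20
python3 -c "
from h import *
todo([.4735,-.1956,.06],-47.2)"
```

```text
time_s: 32.83
ee_pos: [0.5476, 0.0257, 0.1482]
tcp_rot: [[0.679, -0.004, 0.735], [-0.735, 0.0, 0.679], [-0.003, -1.0, -0.002]]
wrist_force: [-0.1, -0.3, -0.1]
grip_width: 0.0597
turn y units -0.009 shift units after turn [ 2.241  1.764 -4.094] cur yaw -47.27 c [546.7 -40.3 148.2]
```

```bash
python3 -m creep '[[0,0,0,0.45,0,-0.82,60],[0,0,0,0.45,0,-0.82,60],[0,0,0,0.45,0,-0.82,60],[0,0,0,0.45,0,-0.82,60],[0,0,0,0.44,0.2,-0.81,60],[0,0,0,0,0.8,0,60],[0,0,0,0,0.8,0,60],[0,0,0,0,0.4,0,60],[0,0,0,0,0,0,60],[0,0,0,0,0,0,60]]' 20
python3 - <<'E'
from h import *
todo([.4735,-.1956,-.014],-47.2); oxis()
E
```

```text
time_s: 34.08
ee_pos: [0.4754, -0.1958, 0.0405]
tcp_rot: [[0.679, 0.001, 0.734], [-0.734, -0.0, 0.679], [0.001, -1.0, 0.0]]
wrist_force: [-0.4, 0.0, 0.9]
grip_width: 0.0598
turn y units -0.004 shift units after turn [-0.028  1.089 -0.025] cur yaw -47.23 c [ 448.4 -251.5   40.5]
13643 [96. 41.] ctr [506. -21.] size [98.1 95.5] len-angle 7.0 ztop 0.0442 hue None EDGE
2883 [493.  96.] ctr [ 661. -264.] size [59.6 27.7] len-angle 54.8 ztop 0.0288 hue 13.0 EDGE
2617 [250. 210.] ctr [ 474.1 -194.8] size [57.7 32.9] len-angle 43.8 ztop 0.029 hue 104.0 
2778 [433. 214.] ctr [ 574.5 -307.3] size [32.9 57.5] len-angle -44.6 ztop 0.029 hue 104.0 
397 [123. 250.] ctr [ 371.5 -134.5] size [10.  42.2] len-angle -48.9 ztop 0.0279 hue 13.0 
615 [184. 340.] ctr [ 342.8 -237.3] size [21.9 32.9] len-angle -59.1 ztop 0.0289 hue 137.0
```

```bash
python3 -m creep '[[0,0,0,-0.03,0.5,-0.01,60],[0,0,0,0,0.4,0,60],[0,0,0,0,0.18,0,60],[0,0,0,0,0,0,60],[0,0,0,0,0,0,25],[0,0,0,0,0,0,25],[0,0,0,0,0,0,25],[0,0,0,0,0,0,25]]' 20
python3 -m creep '[[0,0,0,0,-0.5,0,25],[0,0,0,0,-0.9,0,25],[0,0,0,0,-0.9,0,25],[0,0,0,0,-0.9,0,25],[0,0,0,0,0,0,25],[0,0.9,0,0,0,0,25],[0,0.9,0,0,0,0,25],[0,0.9,0,0,0,0,25],[0,0.9,0,0,0,0,25],[0,0.88,0,0,0,0,25]]' 20
python3 -m creep '[[0,0,0,0,0,0,25]]'
python3 -c "
from h import *
todo(c2w(.5485,.1042,.035),-83.1)"
```

```text
time_s: 35.12
ee_pos: [0.4739, -0.1949, -0.0135]
tcp_rot: [[0.68, 0.001, 0.734], [-0.734, -0.0, 0.68], [0.001, -1.0, 0.0]]
wrist_force: [0.2, 0.1, 2.7]
grip_width: 0.0317
time_s: 36.38
ee_pos: [0.4724, -0.1941, 0.1442]
tcp_rot: [[0.117, -0.003, 0.993], [-0.993, 0.002, 0.117], [-0.002, -1.0, -0.003]]
wrist_force: [0.7, -0.4, -0.9]
grip_width: 0.0318
time_s: 36.5
ee_pos: [0.4726, -0.1943, 0.1445]
tcp_rot: [[0.123, -0.003, 0.992], [-0.992, 0.001, 0.123], [-0.002, -1.0, -0.002]]
wrist_force: [0.1, -0.1, -1.0]
grip_width: 0.032
turn y units 0.02 shift units after turn [-7.077  2.19   2.053] cur yaw -82.94 c [ 445.8 -249.6  144.5]
```

```bash
python3 -m creep '[[0,0,0,-0.88,0,0.26,25],[0,0,0,-0.88,0,0.26,25],[0,0,0,-0.88,0,0.26,25],[0,0,0,-0.88,0,0.26,25],[0,0,0,-0.88,0,0.26,25],[0,0,0,-0.88,0,0.25,25],[0,0,0,-0.88,0,0.25,25],[0,0,0,-0.9,0,0.25,25],[0,0,0,0,0.7,0,25],[0,0,0,0,0.7,0,25]]' 20
python3 -m creep '[[0,0,0,0,0,0,25],[0,0,0,0,0,0,25]]'
python3 - <<'E'
from h import *
todo(c2w(.5485,.1042,.035),-83.1)
im,d,ci=snap('wrist','w10.png')
E
```

```text
time_s: 37.75
ee_pos: [0.5321, 0.1689, 0.0746]
tcp_rot: [[0.126, -0.0, 0.992], [-0.992, -0.0, 0.126], [0.0, -1.0, -0.0]]
wrist_force: [1.4, 0.1, -1.0]
grip_width: 0.032
time_s: 38.0
ee_pos: [0.5331, 0.168, 0.0767]
tcp_rot: [[0.122, 0.001, 0.993], [-0.993, 0.0, 0.122], [-0.0, -1.0, 0.001]]
wrist_force: [0.3, -0.3, -0.2]
grip_width: 0.0318
turn y units 0.014 shift units after turn [-0.029  0.833 -0.018] cur yaw -82.98 c [549.4 102.8  76.7]
```

View pics/w10.png

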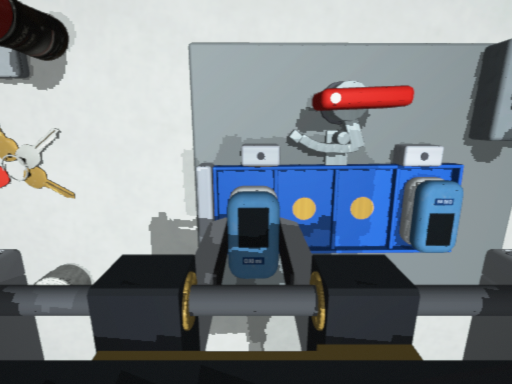

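```bash
python3 -m creep '[[0,0,0,-0.03,0.4,-0.01,25],[0,0,0,0,0.3,0,25],[0,0,0,0,0.12,0,25],[0,0,0,0,0,0,25]]' 20
python3 -m creep '[[0,0,0,0,0,0,36],[0,0,0,0,0,0,36],[0,0,0,0,0,0,36],[0,0,0,0,-0.5,0,36],[0,0,0,0,-0.9,0,60],[0,0,0,0,-0.9,0,60],[0,0,0,0,-0.2,0,60],[0,0,0,0,0,0,60]]' 20
python3 - <<'E'
from h import *
im,d,ci=snap('wrist','w11.png'); P=cloud(d,ci)
C=np.stack([P@EX,P@EY,P[...,2]],-1)*1000
m=(C[...,2]>68)&(C[...,2]<85)&(abs(C[...,0]-548)<45)&(abs(C[...,1]-105)<40)
q=C[m];print(len(q), len(q) and (cv2.minAreaRect(q[:,:2].astype(np.float32)),np.percentile(q[:,2],90)))
tray('scene')
todo([.5745,-.3078,.06],-45)
E
```

```text
time_s: 38.55
ee_pos: [0.532, 0.1693, 0.0357]
tcp_rot: [[0.121, 0.001, 0.993], [-0.993, -0.0, 0.121], [0.0, -1.0, 0.0]]
wrist_force: [-0.9, 0.1, 0.9]
grip_width: 0.032
time_s: 39.55
ee_pos: [0.5317, 0.1695, 0.16]
tcp_rot: [[0.122, 0.001, 0.993], [-0.993, 0.0, 0.122], [-0.0, -1.0, 0.001]]
wrist_force: [-0.3, 0.6, 0.1]
grip_width: 0.0599
1590 (((549.52978515625, 104.05123901367188), (57.421756744384766, 32.81062698364258), 0.9327511787414551), np.float64(78.24033659949866))
scene ((550.1869506835938, 35.07652282714844), (78.19481658935547, 203.04283142089844), 0.6102575063705444) 850 [510.7 -66.8] [589.4 136.3]
turn y units -4.753 shift units after turn [ 7.368  1.966 -6.124] cur yaw -83.02 c [547.  104.2 158.3]
```

```bash
python3 -m creep '[[0,-0.95,0,0,0,0,80],[0,-0.95,0,0,0,0,80],[0,-0.95,0,0,0,0,80],[0,-0.95,0,0,0,0,80],[0,-0.95,0,0,0,0,80],[0,0,0,0.92,0,-0.76,80],[0,0,0,0.92,0,-0.76,80],[0,0,0,0.92,0,-0.76,80],[0,0,0,0.92,0,-0.76,80],[0,0,0,0.92,0,-0.76,80]]' 20
python3 -m creep '[[0,0,0,0.92,0,-0.76,80],[0,0,0,0.92,0,-0.76,80],[0,0,0,0.92,0,-0.8,80],[0,0,0,0,0.9,0,80],[0,0,0,0,0.9,0,80],[0,0,0,0,0.5,0,80],[0,0,0,0,0,0,80],[0,0,0,0,0,0,80]]' 20
python3 - <<'E'
from h import *
todo([.5745,-.3078,-.014],-45); oxis()
E
```

```text
time_s: 40.9
ee_pos: [0.5588, -0.129, 0.1579]
tcp_rot: [[0.707, -0.003, 0.707], [-0.707, 0.001, 0.707], [-0.003, -1.0, -0.001]]
wrist_force: [0.6, -1.4, 0.6]
grip_width: 0.0797
time_s: 41.9
ee_pos: [0.5757, -0.3073, 0.0451]
tcp_rot: [[0.707, 0.0, 0.707], [-0.707, 0.0, 0.707], [0.0, -1.0, 0.0]]
wrist_force: [0.1, -1.1, -1.0]
grip_width: 0.0802
turn y units -0.002 shift units after turn [-0.009  1.183 -0.024] cur yaw -45.02 c [ 534.6 -374.2   45.1]
3362 [304.  91.] ctr [ 668.7 -269.7] size [57.8 32.9] len-angle 35.6 ztop 0.0291 hue 13.0 
2549 [252. 210.] ctr [ 574.9 -307.8] size [33.  57.5] len-angle -44.4 ztop 0.029 hue 104.0
```

```bash
python3 -m creep '[[0,0,0,-0.01,0.6,-0.01,80],[0,0,0,0,0.4,0,80],[0,0,0,0,0.18,0,80],[0,0,0,0,0,0,80],[0,0,0,0,0,0,50],[0,0,0,0,0,0,50],[0,0,0,0,0,0,50],[0,0,0,0,0,0,50]]' 20
python3 -m creep '[[0,0,0,0,-0.5,0,50],[0,0,0,0,-0.9,0,50],[0,0,0,0,-0.9,0,50],[0,0,0,0,-0.9,0,50],[0,-0.94,0,0,0,0,50],[0,-0.94,0,0,0,0,50],[0,-0.94,0,0,0,0,50],[0,-0.94,0,0,0,0,50],[0,-0.94,0,0,0,0,50],[0,-0.94,0,0,0,0,50]]' 20
python3 -m creep '[[0,-0.87,0,0,0,0,50],[0,0,0,0,0,0,50]]'
python3 -c "
from h import *
todo(c2w(.5485,.0585,.036),6.9)"
```

```text
time_s: 42.95
ee_pos: [0.5751, -0.3074, -0.0132]
tcp_rot: [[0.707, 0.001, 0.707], [-0.707, -0.001, 0.707], [0.001, -1.0, 0.0]]
wrist_force: [-0.6, 1.9, 3.4]
grip_width: 0.0562
time_s: 44.2
ee_pos: [0.5745, -0.307, 0.1457]
tcp_rot: [[1.0, -0.001, -0.006], [0.006, 0.0, 1.0], [-0.001, -1.0, 0.0]]
wrist_force: [0.1, 0.9, -0.6]
grip_width: 0.056
time_s: 44.45
ee_pos: [0.5745, -0.307, 0.1457]
tcp_rot: [[0.993, -0.0, -0.121], [0.121, 0.0, 0.993], [-0.0, -1.0, 0.0]]
wrist_force: [-0.5, 0.6, -0.0]
grip_width: 0.0561
turn y units 0.009 shift units after turn [0.301 2.195 8.646] cur yaw 6.98 c [ 533.5 -373.8  145.7]
```

```bash
python3 -m creep '[[0,0,0,0.05,0,0.93,50],[0,0,0,0.05,0,0.93,50],[0,0,0,0.05,0,0.93,50],[0,0,0,0.05,0,0.93,50],[0,0,0,0.05,0,0.93,50],[0,0,0,0.05,0,0.93,50],[0,0,0,0,0,0.93,50],[0,0,0,0,0,0.93,50],[0,0,0,0,0,0.93,50],[0,0,0,0,0,0.28,50]]' 20
python3 -m creep '[[0,0,0,0,0.7,0,50],[0,0,0,0,0.65,0,50],[0,0,0,0,0,0,50],[0,0,0,0,0,0,50]]'
python3 - <<'E'
from h import *
todo(c2w(.5485,.0585,.036),6.9)
E
```

```text
time_s: 45.7
ee_pos: [0.5358, 0.1261, 0.1461]
tcp_rot: [[0.992, -0.0, -0.124], [0.124, 0.0, 0.992], [-0.0, -1.0, 0.0]]
wrist_force: [0.3, -0.7, 0.2]
grip_width: 0.0561
time_s: 46.2
ee_pos: [0.5376, 0.1234, 0.0796]
tcp_rot: [[0.993, 0.002, -0.122], [0.122, -0.0, 0.993], [0.002, -1.0, -0.0]]
wrist_force: [-0.7, 0.6, 0.5]
grip_width: 0.0563
turn y units 0.011 shift units after turn [-0.     0.872  0.012] cur yaw 6.99 c [548.5  57.9  79.6]
```

```bash
python3 -m creep '[[0,0,0,0,0.4,0.01,50],[0,0,0,0,0.35,0,50],[0,0,0,0,0.12,0,50],[0,0,0,0,0,0,50]]' 20
python3 -m creep '[[0,0,0,0,0,0,66],[0,0,0,0,0,0,66],[0,0,0,0,0,0,66],[0,0,0,0,-0.5,0,66],[0,0,0,0,-0.9,0,80],[0,0,0,0,-0.9,0,80],[0,0,0,0,-0.2,0,80],[0,0,0,0,0,0,80]]' 20
python3 - <<'E'
from h import *
im,d,ci=snap('wrist','w12.png'); P=cloud(d,ci)
C=np.stack([P@EX,P@EY,P[...,2]],-1)*1000
for y in(104,58,8.5):
  m=(C[...,2]>68)&(C[...,2]<85)&(abs(C[...,0]-548)<45)&(abs(C[...,1]-y)<22)
  q=C[m];print(len(q), len(q) and (cv2.minAreaRect(q[:,:2].astype(np.float32)),np.percentile(q[:,2],90)))
tray('scene')
todo([.4563,-.3028,.06],-75.1)
E
```

```text
time_s: 46.7
ee_pos: [0.5372, 0.1242, 0.0365]
tcp_rot: [[0.992, 0.002, -0.122], [0.122, -0.0, 0.992], [0.002, -1.0, -0.0]]
wrist_force: [-0.6, 0.6, 2.2]
grip_width: 0.0561
time_s: 47.7
ee_pos: [0.5364, 0.1244, 0.1601]
tcp_rot: [[0.992, 0.001, -0.123], [0.123, 0.0, 0.992], [0.001, -1.0, -0.0]]
wrist_force: [-0.4, -0.5, -0.5]
grip_width: 0.0799
1732 (((548.8900756835938, 103.65388488769531), (57.68397903442383, 31.673315048217773), 0.39358991384506226), np.float64(78.21154949273472))
1588 (((549.086181640625, 58.018253326416016), (32.675785064697266, 57.64670944213867), 89.45960235595703), np.float64(78.29617410059998))
0 0
scene ((549.40625, 35.111106872558594), (76.89962768554688, 203.71827697753906), 0.6260047554969788) 655 [510. -67.] [588.3 136.9]
turn y units 10.27 shift units after turn [ 7.849  1.967 -3.721] cur yaw 7.06 c [546.2  59.1 158.3]
```

```bash
python3 -m creep '[[0,0.93,0,0,0,0,80],[0,0.93,0,0,0,0,80],[0,0.93,0,0,0,0,80],[0,0.93,0,0,0,0,80],[0,0.93,0,0,0,0,80],[0,0.93,0,0,0,0,80],[0,0.93,0,0,0,0,80],[0,0.93,0,0,0,0,80],[0,0.93,0,0,0,0,80],[0,0.93,0,0,0,0,80]]'
python3 -m creep '[[0,0.97,0,0,0,0,80],[0,0,0,0.98,0,-0.46,80],[0,0,0,0.98,0,-0.46,80],[0,0,0,0.98,0,-0.46,80],[0,0,0,0.98,0,-0.46,80],[0,0,0,0.98,0,-0.46,80],[0,0,0,0.98,0,-0.46,80],[0,0,0,0.98,0,-0.46,80],[0,0,0,0.99,0,-0.5,80],[0,0,0,0,0.9,0,80]]'
python3 -m creep '[[0,0,0,0,0.9,0,80],[0,0,0,0,0.4,0,80],[0,0,0,0,0,0,80],[0,0,0,0,0,0,80]]'
python3 - <<'E'
from h import *
todo([.4563,-.3028,-.014],-75.1); oxis()
E
```

```text
time_s: 49.05
ee_pos: [0.5351, 0.1243, 0.1578]
tcp_rot: [[0.381, -0.004, 0.924], [-0.924, -0.0, 0.381], [-0.001, -1.0, -0.004]]
wrist_force: [-0.7, -0.9, 0.3]
grip_width: 0.0802
time_s: 50.3
ee_pos: [0.4585, -0.3083, 0.1153]
tcp_rot: [[0.252, 0.004, 0.968], [-0.968, -0.005, 0.252], [0.006, -1.0, 0.003]]
wrist_force: [0.4, -0.1, -0.8]
grip_width: 0.08
time_s: 50.8
ee_pos: [0.4577, -0.3028, 0.05]
tcp_rot: [[0.257, -0.0, 0.966], [-0.966, 0.0, 0.257], [-0.0, -1.0, -0.0]]
wrist_force: [0.2, 0.0, 0.9]
grip_width: 0.0798
turn y units -0.0 shift units after turn [-0.007  1.281 -0.028] cur yaw -75.1 c [ 418.  -355.6   50. ]
2434 [252. 207.] ctr [ 457.7 -302.2] size [31.8 57.6] len-angle -74.9 ztop 0.029 hue 104.0 
450 [ 60. 248.] ctr [ 378.8 -148.1] size [13.2 31.8] len-angle -80.8 ztop 0.0284 hue 14.0 
836 [171. 327.] ctr [ 325.4 -257.6] size [33.6 30.4] len-angle 81.3 ztop 0.029 hue 137.0
```

```bash
python3 -m creep '[[0,0,0,0,0.6,0,80],[0,0,0,0,0.5,0,80],[0,0,0,0,0.17,0,80],[0,0,0,0,0,0,80],[0,0,0,0,0,0,50],[0,0,0,0,0,0,50],[0,0,0,0,0,0,50],[0,0,0,0,0,0,50]]' 20
python3 -m creep '[[0,0,0,0,-0.5,0,50],[0,0,0,0,-0.9,0,50],[0,0,0,0,-0.9,0,50],[0,0,0,0,-0.9,0,50],[0,-0.93,0,0,0,0,50],[0,-0.93,0,0,0,0,50],[0,-0.93,0,0,0,0,50],[0,-0.93,0,0,0,0,50],[0,-0.93,0,0,0,0,50],[0,-0.93,0,0,0,0,50]]' 20
python3 -m creep '[[0,-0.93,0,0,0,0,50],[0,-0.93,0,0,0,0,50],[0,-0.93,0,0,0,0,50],[0,-0.93,0,0,0,0,50],[0,-0.95,0,0,0,0,50],[0,0,0,0,0,0,50],[0,0,0,0,0,0,50]]'
python3 -c "
from h import *
todo(c2w(.5485,.0085,.036),6.9)"
```

```text
time_s: 51.85
ee_pos: [0.458, -0.3029, -0.0127]
tcp_rot: [[0.257, 0.001, 0.966], [-0.966, -0.001, 0.257], [0.001, -1.0, 0.001]]
wrist_force: [-1.3, 0.3, 6.3]
grip_width: 0.0562
time_s: 53.1
ee_pos: [0.4573, -0.3026, 0.1462]
tcp_rot: [[0.864, -0.0, 0.503], [-0.503, 0.0, 0.864], [-0.001, -1.0, -0.0]]
wrist_force: [-0.2, 0.1, -0.8]
grip_width: 0.0562
time_s: 53.98
ee_pos: [0.4575, -0.3027, 0.1464]
tcp_rot: [[0.993, -0.0, -0.118], [0.118, 0.0, 0.993], [-0.0, -1.0, 0.0]]
wrist_force: [-0.2, 0.4, -0.7]
grip_width: 0.0561
turn y units -0.014 shift units after turn [2.614 2.208 7.279] cur yaw 6.79 c [ 417.8 -355.5  146.4]
```

```bash
python3 -m creep '[[0,0,0,0.33,0,0.91,50],[0,0,0,0.33,0,0.91,50],[0,0,0,0.33,0,0.91,50],[0,0,0,0.33,0,0.91,50],[0,0,0,0.33,0,0.91,50],[0,0,0,0.32,0,0.91,50],[0,0,0,0.32,0,0.91,50],[0,0,0,0.32,0,0.91,50],[0,0,0,0,0.7,0,50],[0,0,0,0,0.65,0,50]]' 20
python3 -m creep '[[0,0,0,0,0,0,50],[0,0,0,0,0,0,50]]'
python3 -c "
from h import *
todo(c2w(.5485,.0085,.036),6.9)"
```

```text
time_s: 55.22
ee_pos: [0.5437, 0.0753, 0.0784]
tcp_rot: [[0.993, 0.001, -0.12], [0.12, -0.0, 0.993], [0.001, -1.0, -0.0]]
wrist_force: [-0.4, -0.7, -0.7]
grip_width: 0.0562
time_s: 55.48
ee_pos: [0.5444, 0.0742, 0.0801]
tcp_rot: [[0.993, 0.002, -0.119], [0.119, 0.0, 0.993], [0.002, -1.0, -0.0]]
wrist_force: [-0.0, 0.3, 0.1]
grip_width: 0.0563
turn y units -0.006 shift units after turn [-0.017  0.882  0.004] cur yaw 6.85 c [549.3   8.3  80.1]
```

```bash
python3 -m creep '[[0,0,0,-0.01,0.4,0,50],[0,0,0,0,0.35,0,50],[0,0,0,0,0.13,0,50],[0,0,0,0,0,0,50]]' 20
python3 -m creep '[[0,0,0,0,0,0,66],[0,0,0,0,0,0,66],[0,0,0,0,0,0,66],[0,0,0,0,-0.5,0,66],[0,0,0,0,-0.9,0,80],[0,0,0,0,-0.9,0,80],[0,0,0,0,-0.2,0,80],[0,0,0,0,0,0,80]]' 20
python3 - <<'E'
from h import *
im,d,ci=snap('wrist','w13.png'); P=cloud(d,ci)
C=np.stack([P@EX,P@EY,P[...,2]],-1)*1000
for y in(104,58,8.5,-41):
  m=(C[...,2]>68)&(C[...,2]<85)&(abs(C[...,0]-548)<45)&(abs(C[...,1]-y)<22)
  q=C[m];print(len(q), len(q) and (cv2.minAreaRect(q[:,:2].astype(np.float32)),np.percentile(q[:,2],90)))
tray('scene')
im,d,ci=snap('scene','s5.png'); P=cloud(d,ci); C=np.stack([P@EX,P@EY,P[...,2]],-1)*1000
m=(im[...,1]>1.3*im[...,0])&(im[...,1]>1.3*im[...,2])&(C[...,2]>60)&(C[...,0]>580)&(abs(C[...,1]+90)<60); q=C[m]; print('lever',len(q),q.min(0).round(),q.max(0).round())
todo(c2w(.58,-.089,.15),6.9)
E
```

```text
time_s: 55.98
ee_pos: [0.5437, 0.0741, 0.0366]
tcp_rot: [[0.993, 0.002, -0.119], [0.119, -0.0, 0.993], [0.002, -1.0, -0.0]]
wrist_force: [-0.9, -0.1, 1.3]
grip_width: 0.0562
time_s: 56.98
ee_pos: [0.5429, 0.0743, 0.16]
tcp_rot: [[0.993, 0.001, -0.12], [0.12, 0.0, 0.993], [0.001, -1.0, -0.0]]
wrist_force: [-0.6, -0.6, -0.3]
grip_width: 0.0801
2011 (((548.3189697265625, 103.52247619628906), (32.7562141418457, 57.20905685424805), 89.95772552490234), np.float64(78.1370183933823))
1771 (((548.4326171875, 57.55122375488281), (32.28066635131836, 57.167449951171875), 89.97925567626953), np.float64(78.10839882356129))
1575 (((548.9755249023438, 7.2306976318359375), (31.863258361816406, 56.558536529541016), 89.46121978759766), np.float64(78.0425978036706))
1440 (((548.3998413085938, -40.555274963378906), (57.64118957519531, 32.231895446777344), 0.15302510559558868), np.float64(78.21647436704025))
scene ((549.8640747070312, 34.722862243652344), (79.01187133789062, 203.5170135498047), 0.6087362170219421) 448 [509.8 -67.3] [589.7 136.4]
lever 60 [ 607. -109.  106.] [624. -88. 124.]
turn y units -0.001 shift units after turn [ 0.668  0.163 -1.953] cur yaw 6.9 c [546.6   8.6 158.2]
```

```bash
python3 -m creep '[[0,0,0,0.2,0,-0.7,0],[0,0,0,0.25,0,-0.7,0],[0,0,0,0.25,0,-0.7,0],[0,0,0,0,0,0,0],[0,0,0,0,0,0,0],[0,0,0,0,0.6,0,0],[0,0,0,0,0.6,0,0],[0,0,0,0,0.5,0,0],[0,0,0,0,0,0,0],[0,0,0,0,0,0,0]]' 20
python3 - <<'E'
from h import *
todo(c2w(.582,-.097,.072),6.9)
im,d,ci=snap('wrist','w14.png')
E
```

```text
time_s: 58.38
ee_pos: [0.5906, -0.0251, 0.076]
tcp_rot: [[0.993, 0.001, -0.121], [0.121, 0.0, 0.993], [0.001, -1.0, -0.0]]
wrist_force: [-0.8, 0.7, 1.5]
grip_width: 0.0004
turn y units 0.006 shift units after turn [-0.026  0.079 -0.023] cur yaw 6.95 c [583.3 -95.8  76. ]
```

View pics/w14.png

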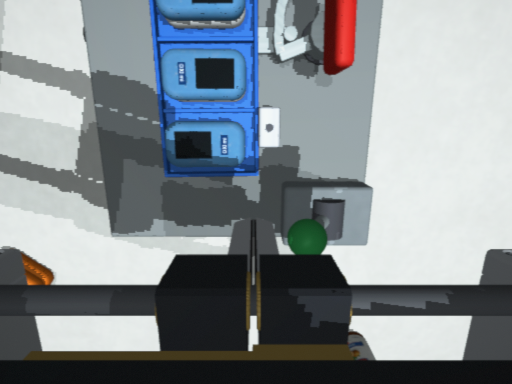

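```bash
python3 -m creep '[[0,0,0,0.14,0.06,0,0],[0,0,0,0.14,0,0,0],[0,0,0,0.14,0,0,0],[0,0,0,0.14,0,0,0],[0,0,0,0.14,0,0,0],[0,0,0,0.14,0,0,0],[0,0,0,0.14,0,0,0],[0,0,0,0.14,0,0,0],[0,0,0,0.1,0,0,0],[0,0,0,0,0,0,0]]' 20
cat >> h.py <<'E'
def lever():
  for cam in('scene','wrist'):
    im,d,ci=snap(cam); P=cloud(d,ci); C=np.stack([P@EX,P@EY,P[...,2]],-1)*1000
    m=(im[...,1]>1.3*im[...,0])&(im[...,1]>1.3*im[...,2])&(C[...,2]>60)&(C[...,0]>580)&(abs(C[...,1]+90)<60); q=C[m]; print('lever',cam,len(q),(q.min(0).round(),q.max(0).round()) if len(q) else '')
E
python3 -c "
from h import *
todo(c2w(.648,-.097,.072),6.9);lever();print(observe()['wrist_force'])"
```

```text
time_s: 59.68
ee_pos: [0.6479, -0.0187, 0.0714]
tcp_rot: [[0.993, -0.007, -0.12], [0.12, -0.0, 0.993], [-0.007, -1.0, 0.0]]
wrist_force: [-6.0, -1.6, 2.1]
grip_width: 0.0
turn y units 0.002 shift units after turn [ 0.141 -0.012 -0.012] cur yaw 6.91 c [640.9 -96.4  71.4]
lever scene 20 (array([ 656., -109.,  107.]), array([ 672., -100.,  123.]))
lever wrist 1068 (array([ 655., -105.,  106.]), array([678., -86., 123.]))
[-5.7295666  -0.76767392  1.5793224 ]
```

```bash
python3 -m creep '[[0,0,0,-0.4,0,0,0],[0,0,0,-0.3,0,0,0],[0,0,0,0,-0.8,0,0],[0,0,0,0,-0.8,0,0],[0,0,0,0,-0.8,0,0],[0,0,0,-0.4,0,0.3,40],[0,0,0,0,0,0,40],[0,0,0,0,0,0,40]]' 20
python3 - <<'E'
from h import *
lever(); tray('wrist'); tray('scene')
im,d,ci=snap('wrist','w15.png'); P=cloud(d,ci); C=np.stack([P@EX,P@EY,P[...,2]],-1)*1000
for y in(104,58,8.5,-41):
  m=(C[...,2]>68)&(C[...,2]<85)&(abs(C[...,0]-548)<45)&(abs(C[...,1]-y)<22)
  q=C[m];print(len(q), len(q) and (cv2.minAreaRect(q[:,:2].astype(np.float32)),np.percentile(q[:,2],90)))
m=(C[...,2]>85)&(C[...,2]<115)&(abs(C[...,0]-630)<60)&(abs(C[...,1]-34)<40)&(im[...,0]>1.5*im[...,1])
q=C[m];print('cam',len(q),cv2.minAreaRect(q[:,:2].astype(np.float32)) if len(q) else '')
E
```

```text
time_s: 60.78
ee_pos: [0.5949, -0.0104, 0.1918]
tcp_rot: [[0.993, 0.001, -0.12], [0.12, -0.0, 0.993], [0.001, -1.0, -0.0]]
wrist_force: [0.3, -0.3, -0.3]
grip_width: 0.0271
lever scene 54 (array([ 655., -109.,  105.]), array([672., -88., 124.]))
lever wrist 437 (array([ 654., -109.,  109.]), array([677., -86., 124.]))
wrist ((548.9417114257812, 24.192718505859375), (76.0714111328125, 184.63462829589844), 0.6872143149375916) 4734 [509.9 -67.7] [587.3 116.9]
scene ((549.4110107421875, 35.411460876464844), (77.36441040039062, 204.6570587158203), 0.5553533434867859) 440 [509.9 -66.7] [588.4 137.5]
1326 (((548.9146728515625, 96.34587097167969), (57.64815139770508, 20.412446975708008), 2.038095235824585), np.float64(78.13960041531038))
1829 (((548.6563720703125, 56.864654541015625), (56.76432800292969, 32.71578598022461), 0.03622933849692345), np.float64(78.11566625639135))
1588 (((549.18798828125, 6.473655700683594), (56.81464385986328, 32.55424118041992), 0.028955329209566116), np.float64(78.11402303221026))
1454 (((548.008544921875, -41.305728912353516), (32.91692352294922, 58.09333038330078), 89.7938232421875), np.float64(78.31760478293147))
cam 835 ((635.0643920898438, 33.03980255126953), (12.383186340332031, 54.85498809814453), 2.4345312118530273)
```

View pics/w15.png

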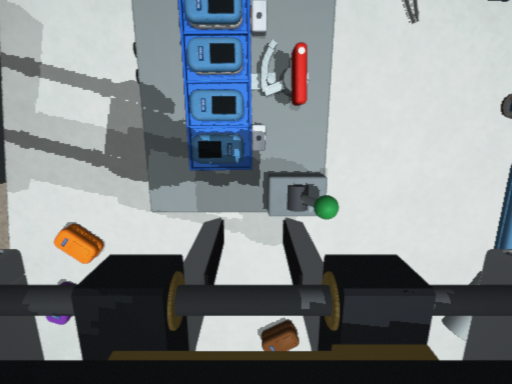

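All four oximeters lie in their own compartments, the cam bar (300,75) is across, and the lever ball (326,207) is over to the back. I'm handing the job in.

```bash
python3 -c "
from h import *
print(sign_off())"
```

```text
the job is handed in; nothing more can be done
None
```

The job is done and handed in at about 61 s on the robot's clock. No verdict is reported. I pushed the tray left to the rail, then back to the contacts, and turned the cam. All four blue oximeters went into their own compartments, and then I switched the lever to the back.

**Last checks, all by camera:**
- **Cam:** within about 2.4° of its full quarter turn, so roughly 1.53 rad.
- **Tray:** within about 1 mm of the seat and 0.7° of square by the wrist camera. The scene camera puts it up to about 2 mm to the left, which matches the bias it showed at the start.
- **Oximeters:** tops at 78 mm, so they lie flat on the tray floor, and lengthwise within 1°. In the last picture the leftmost one was partly out of view, so its reading there is partial. The picture before it showed it whole and correct.
- **Lever:** the tip moved 48–49 mm to the back, and the arm was clear of everything.

**What disagreed or went wrong on the way:**
- **Reported tool height:** the fingertips were really about 26 mm higher than the reported tool position. My first push therefore passed over the tray without touching it. I corrected for the offset from then on.
- **Cam turn:** the first turn slipped in the grip and stopped about 18° short. I regripped at 60 N and finished it.
- **Knocked oximeter:** one had moved about 3 cm before I picked it up. I measured its position again.
- **Bystanders:** I kept clear of the bottles, plaster roll and look-alikes, but did not measure them again at the end.

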